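# Pack the offcut and stack the parts trays

## Task

Put the steel offcut away: lay it flat on the floor of the blue tray, then take the orange tray off its sloping stand and stack it on the blue one, so that all four corner pins drop into the blue tray's corner posts and it sits fully home and level. Leave the blue tray about where it stands, and do not disturb the black tape roll or the red screwdriver.

Things in the scene. Friction and masses are not known exactly. Their poses are not given: they have to be found in the camera images.
- base_tray: Blue open tray, 130 (its x) x 190 mm (y), 0.9 kg, loose. Origin: centre of the underside of its floor, 14 mm above the bench (it stands on pins). Floor 3 mm thick, walls 23 mm high. At each corner (x +-55, y +-85 mm) a 20 mm square-tube post, top 58 mm above the origin, open at the top: a 14 mm square socket.
- top_tray: Orange tray, same plan, walls and posts, about 0.4 kg, on the sloping stand; x points up the slope, z square to it. Origin: centre of the underside of its floor. Under each corner post (x +-55, y +-85 mm) a steel pin 14 mm long, 10 mm thick, tapering to 6 mm. Fully stacked, its origin is 58 mm above the blue tray's origin; either way round will do.
- handle (a point): Centre of the orange tray's black handle bar, 48 mm above the tray's origin, turned with the tray. Flat-sided: 10 mm thick along the tray's x, 100 mm long along y, 16 mm deep along z, held by a 10 mm upright at each end; free underneath, fingers fit on both sides.
- offcut: Bright steel offcut bar, 20 mm (x) by 85 mm (y) by 12 mm high, lying on the bench. Origin: centre of its underside.
- tape_roll: Black roll of insulating tape, 62 mm across, 19 mm high, lying flat on the bench; bystander. Origin: centre of its underside.
- red_driver: Red-handled screwdriver, 210 mm long (its y), 27 mm thick, lying on the bench; bystander. Origin: centre of its underside.
- rack: Plywood stand, fixed, 224 mm wide, its board sloping 25 degrees up along its x. Origin: centre of its foot on the bench. A wooden ledge along the low edge stands 24 mm off the board and holds the orange tray, which comes off square to the slope.
Things that resemble listed ones, but are neither listed nor needed, are in the scene too. There is more than one size of the offcut; the job needs the middle-sized.

How it is judged:
On the way, in this order (a step that is already met when the one before it is completed fails the run):
1. the offcut lies in the blue tray, released, before the orange tray is stacked (x of offcut in the frame of base_tray between -0.062 and 0.062 m and y of offcut in the frame of base_tray between -0.092 and 0.092 m and z of offcut in the frame of base_tray between -0.002 and 0.013 m and angle between offcut's own z axis and vertical below 0.15 rad and contact force between offcut and the fingers below 0.1 N and linear speed of offcut below 0.03 m/s), for 0.2 s.
2. the orange tray is seated on the blue tray (horizontal distance between top_tray and base_tray below 0.004 m and angle between the x axis of top_tray and the x axis of base_tray, either way round below 0.05 rad and z of top_tray in the frame of base_tray between 0.055 and 0.061 m and angle between each of top_tray, base_tray's own z axis and vertical below 0.04 rad), for 0.2 s.
At the end, for the whole second after the job is handed in: Offcut flat on the blue tray's floor (within 10 mm, 0.15 rad). Orange tray on it: centres within 4 mm sideways, sides within 0.05 rad, origin 55 to 61 mm above the blue tray's, both level within 0.04 rad. Blue tray within 40 mm of its start. Trays at rest (all of step 2 and x of offcut in the frame of base_tray between -0.062 and 0.062 m and y of offcut in the frame of base_tray between -0.092 and 0.092 m and z of offcut in the frame of base_tray between -0.002 and 0.013 m and angle between offcut's own z axis and vertical below 0.15 rad and distance of base_tray from where it was at the start of the episode below 0.04 m and linear speed of each of top_tray, base_tray below 0.02 m/s); the robot touches nothing.
It fails at once if the tape roll is moved more than 30 mm (distance of tape_roll from where it was at the start of the episode above 0.03 m).
It fails at once if the red screwdriver is moved more than 30 mm (distance of red_driver from where it was at the start of the episode above 0.03 m).
It also fails if it takes over 61 s, if anything falls off the work surface, if the arm or the gripper's body presses on something with over 40 N, if the wrist force passes 120 N, or if a joint passes its speed limit or range.

## Robot

A 7-joint arm with a two-finger parallel gripper is mounted at the origin on a cart in front of the work surface, level with it; the furniture and walls round the work are solid. World frame = base frame: x ahead of the robot, y to its left, z up, the work surface at z = 0. Lengths are in m, angles in rad, forces in N, time in s.
With the tool pointing down it reaches from about 0.4 to 0.85 m from the base axis. Payload 6.9 kg.
Tool frame: the origin (TCP) lies midway between the tips of the shut fingers; the grasp point (between the pads) lies 19 mm behind it (manip.grip_depth is the distance from the TCP to the grasp point, in m); z points along the fingers, x is the direction in which the jaws open and shut, and the axes are right-handed (so a half turn about z gives the same grasp; the last joint's range is limited). The gripper opens to 85 mm and grips with 20 to 120 N. Pads are 22 mm wide; open, the fingers measure 114 mm over their backs; the gripper's body (76 mm by 85 mm) begins 54 mm behind the grasp point. The pads swing forward as they close: fully open they stand 13 mm farther back than shut.
Start: joints at [-1.05, 0.507, -0.238, 1.5, 0.126, 1.149, -0.155], TCP at [0.252, 0.572, 0.231] pointing down, gripper open.
Joint ranges: [-3.08, 3.08], [-0.24, 2.05], [-1.43, 1.35], [0, 2.5], [-1.52, 4.66], [0.17, 1.96], [-2.89, 2.89]. Speed limits (rad/s): [2.39, 2.39, 3.14, 3.14, 3.14, 3.14, 3.14].

## Interface

Orientations are given as [roll, pitch, yaw] about the fixed x, y, z axes, in that order (R = Rz(yaw) Ry(pitch) Rx(roll)).
In Python, from rig import telemetry, grab_frame, manip, silhouettes, tip_of gives the robot as it stands.
- The arm moves only by the tool move_arm, never from a script. Its argument "steps" is a list of rows, each an object with "delta_pos": the shift along the tool's x, y, z as a fraction of full scale, a list of three; "dr": the turn, a rotation vector about the tool's x, y, z as a fraction of full scale, a list of three. In form: [{"delta_pos": [x, y, z], "dr": [rx, ry, rz]}, ...]. A call has 1 to 8 rows; each row shifts and turns the commanded pose from where the row before left it, along the tool's axes as they then stand; what a row does not reach is not made up. Full scale, the value 1, is 250 mm for a shift and 0.1 rad for a turn. A row lasts 1/8 s, in which the tool goes at most 62.5 mm and 10.7 degrees, less where a joint would pass 70% of its speed; a pose out of reach is approached as far as the arm can. A call with a number of a shift or a turn outside -1 to 1 is refused whole. A call with a gripper value outside its range is refused whole. "hand" is the opening, from 0 (shut) to 1 (fully open), set as the call begins (left out, the last holds). The fingers move at their own pace and stop on an object; the grip force is fixed at half the most. Time passes only in rows, so rows that do not move let the fingers close. It gives the time, the measured TCP pose, the force and the opening at its end, in the units of the state.
- telemetry.read_state(): the state, without advancing time (a new reading comes with each control period).
- grab_frame(name): name is "side" or "top"; returns a dict with "frame" (480x640x3 uint8, blue, green, red), "intrinsics" (3x3 intrinsics, pixels), "rvec" (rotation vector, rad) and "tvec" (3), from world to camera coordinates, as OpenCV has them. Camera axes: x right, y down, z forward; pixel columns grow to the right and rows downward; lengths in m; the calibration is good to about 2 mm. A picture is of the moment at which its call begins. There is no depth.
- manip.hand_in(): hands the job in, once; it reports no verdict.
Trained networks look in a picture, given as the dict that the camera call returned (one of the last four; its "shot" number tells which), for a name from the list of things; names that differ only in an ending like _2 or _b are one class to them, and where a whole thing is asked for, a point or a joint stands for the part that bears it (a point fixed in the world has none). Each returns a list of dicts, best first, with "score" (0 to 1); they miss things now and then, are a little off and sometimes report something else, mostly with a low value. They report only what shows in the picture. A call takes as long as a camera call. They do not tell look-alikes from the thing itself.
- silhouettes(query, picture): "mask" (480x640 bool, what is visible of it) and "box" ([left, top, width, height] in pixels, round what is visible of it).
- tip_of(query, picture): "uv" ([column, row] in pixels: a listed point, or the origin of a listed thing).
The state is a dict: "t": time; "joint_pos": joint angles; "qvel": joint speeds; "joint_torque": joint torques, N m; "eef_pos": TCP position; "tcp_rot": TCP orientation; "force": force on the tool from outside, world axes, zero at the start; "wrist_torque": the same for the moment, N m; "gripper_width": finger opening in m.
Only numpy, scipy, OpenCV 4.12 (cv2) and the standard library are available. Lean on these libraries where they do the work, as an engineer would, in place of code of your own. Each camera call takes 0.05 s, during which the arm holds its last target.

## Working session

There is one attempt and no reset: what is moved stays moved. The work goes in short steps, Python scripts to look and compute and a tool call to move; the robot and the scene stay as the last step left them, time stands still between calls to the robot, and variables do not carry over. Pictures are saved under pics/ and viewed, and the job is handed in when it is done.

Besides the shell and the picture viewer there is one more tool, called after "Emit:" by a JSON object that holds its "fn" and its "kwargs", one argument or row to a line. move_arm: Moves the arm, as the interface text tells. Shift numbers are shares of 250 mm and turn numbers shares of 0.1 rad, none past 1 either way. Its arguments: {"type":"object","properties":{"steps":{"type":"array","items":{"type":"object","properties":{"delta_pos":{"type":"array","items":{"type":"number"}},"dr":{"type":"array","items":{"type":"number"}}}}},"hand":{"type":"number"}},"required":["steps"]}

```bash
ls; mkdir -p pics
python3 - <<'E'
from rig import telemetry, grab_frame, manip, silhouettes, tip_of
import cv2,numpy as np,pickle
s=telemetry.read_state()
for k,v in s.items(): print(k,np.round(v,3))
for n in ['side','top']:
    f=grab_frame(n); cv2.imwrite(f'pics/{n}0.png',f['frame'])
    print(n,f['intrinsics'],f['rvec'],f['tvec'])
    d={}
    for q in ['base_tray','top_tray','handle','offcut','tape_roll','red_driver','rack']:
        t=tip_of(q,f); d[q]=t
        print(q,[(np.round(x['uv']),round(x['score'],2)) for x in t])
        m=silhouettes(q,f); d[q+'_m']=m
        print('   ',[(x['box'],round(x['score'],2)) for x in m])
    pickle.dump((f,d),open(f'{n}0.pkl','wb'))
E
```

```text
pics
t 0.0
joint_pos [-1.049  0.508 -0.238  1.501  0.126  1.149 -0.155]
qvel [ 0.001 -0.001 -0.001  0.     0.     0.    -0.   ]
joint_torque [ 0.0000e+00 -6.2059e+01 -2.1860e+00 -2.4967e+01  1.3000e-02  1.2000e-02
 -0.0000e+00]
eef_pos [0.252 0.571 0.23 ]
tcp_rot [3.142e+00 2.000e-03 1.155e+00]
force [0.216 0.224 0.537]
wrist_torque [-0.035  0.045  0.032]
gripper_width 0.086
side [[531.54411915   0.         310.81731738]
 [  0.         531.54411915 231.91149235]
 [  0.           0.           1.        ]] [ 0.17007103 -2.77007976  1.33725285] [0.51040211 0.16436621 0.98627209]
base_tray [(array([274., 375.]), 0.83)]
    [([227.3, 303.8, 95.1, 130.3], 0.93)]
top_tray [(array([309., 206.]), 0.64)]
    [([268.3, 152.4, 89.2, 93.1], 0.97)]
handle [(array([315., 193.]), 0.84)]
    [([264.9, 156.5, 88.0, 86.6], 0.66)]
offcut [(array([316., 302.]), 0.84), (array([371., 344.]), 0.78), (array([387., 289.]), 0.74)]
    [([360.0, 280.4, 53.6, 17.4], 0.87), ([292.1, 294.1, 43.2, 15.8], 0.7), ([356.7, 330.4, 27.7, 23.0], 0.57)]
tape_roll [(array([338., 184.]), 0.66), (array([274., 372.]), 0.22)]
 
[... 543 characters left out ...]
43.1], 0.52)]
top_tray [(array([377., 238.]), 0.85)]
    [([331.3, 203.6, 99.5, 78.2], 0.7)]
handle [(array([377., 243.]), 0.62)]
    [([327.6, 198.8, 101.2, 85.4], 0.97)]
offcut [(array([304., 319.]), 0.85), (array([242., 308.]), 0.77), (array([278., 258.]), 0.61)]
    [([294.0, 293.7, 15.4, 52.2], 0.87), ([272.0, 240.2, 16.5, 41.3], 0.57), ([275.8, 123.7, 18.5, 84.0], 0.55), ([227.6, 294.5, 23.5, 26.4], 0.51)]
tape_roll [(array([464., 260.]), 0.86)]
    [([136.8, 197.0, 105.4, 81.7], 0.64), ([446.9, 244.2, 28.5, 32.3], 0.6)]
red_driver [(array([286., 168.]), 0.6)]
    [([273.6, 122.8, 21.7, 86.0], 0.95), ([139.7, 198.9, 102.2, 79.6], 0.71)]
rack []
    [([321.4, 196.3, 110.7, 62.7], 0.55)]
```

View pics/side0.png

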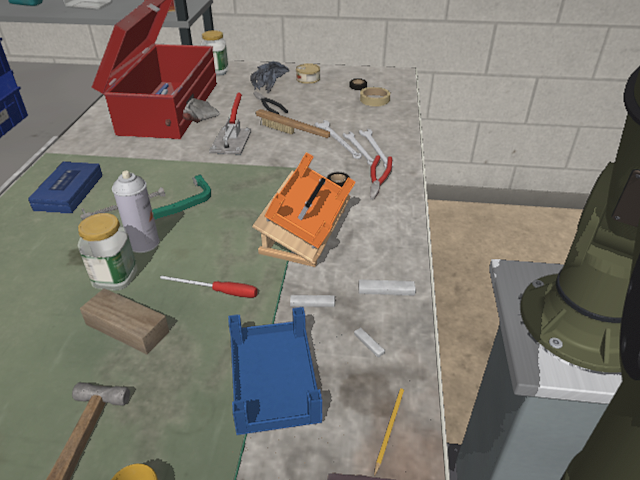

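View pics/top0.png

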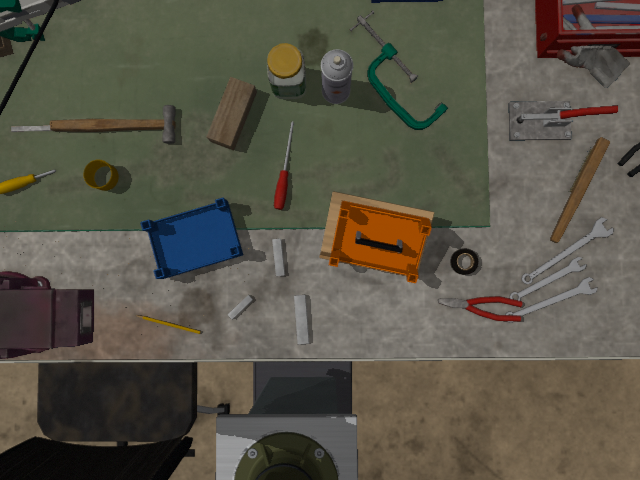

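The top view shows the blue tray at about (195,238), the orange tray with its handle on the stand at (380,240), and the tape roll at (464,262). There are three offcuts: long (303,319), middle (279,258) and short (241,307). Next I'll fit silhouettes to get poses.

```bash
cat > h.py <<'E'
import numpy as np,cv2,pickle
from scipy.optimize import minimize
from scipy.spatial.transform import Rotation as R
def proj(P,f): return cv2.projectPoints(np.asarray(P,float).reshape(-1,3),f['rvec'],f['tvec'],f['intrinsics'],None)[0][:,0]
def ray(uv,f,z):
    Rm=cv2.Rodrigues(f['rvec'])[0]; K=f['intrinsics']
    d=Rm.T@np.linalg.solve(K,[uv[0],uv[1],1]); c=-Rm.T@np.asarray(f['tvec']).ravel()
    return c+d*(z-c[2])/d[2]
def box(x0,x1,y0,y1,z0,z1): return np.array([[x,y,z] for x in(x0,x1) for y in(y0,y1) for z in(z0,z1)])/1000
TRAY=[box(-65,65,-95,95,0,23)]+[box(sx*55-10,sx*55+10,sy*85-10,sy*85+10,0,58) for sx in(-1,1) for sy in(-1,1)]
OFF=[box(-10,10,-42.5,42.5,0,12)]
S=8
def render(model,T,Rm,f,roi):
    x0,y0,x1,y1=roi; im=np.zeros(((y1-y0)*S,(x1-x0)*S),np.uint8)
    for b in model:
        p=(proj(b@Rm.T+T,f)-[x0-.5,y0-.5])*S-.5
        cv2.fillConvexPoly(im,cv2.convexHull(np.round(p*16).astype(np.int32)),255,shift=4)
    return cv2.resize(im,(x1-x0,y1-y0),interpolation=cv2.INTER_AREA)/255.
def soft(mask,roi):
    x0,y0,x1,y1=roi; return mask[y0:y1,x0:x1].astype(float)
def cmask(f,kind,box,pad=6):
    hsv=cv2.cvtColor(f['frame'],cv2.COLOR_BGR2HSV)
    if kind=='blue': m=cv2.inRange(hsv,(100,110,25),(122,255,255))
    if kind=='orange': m=cv2.inRange(hsv,(5,200,70),(20,255,255))
    if kind=='steel': m=cv2.inRange(hsv,(0,0,175),(180,25,255))
    l,t,w,h=[int(v) for v in box]; k=np.zeros_like(m); k[max(0,t-pad):t+h+pad,max(0,l-pad):l+w+pad]=1; m=m*k
    c,_=cv2.findContours(m,cv2.RETR_EXTERNAL,cv2.CHAIN_APPROX_NONE); c=max(c,key=cv2.contourArea)
    o=np.zeros_like(m); cv2.drawContours(o,[c],-1,1,-1); return o
def fit(model,views,p0,pose,step,iters=3):
    """views: list (frame,mask). pose(p)->T,R"""
    rois=[]
    for f,m in views:
        x,y,w,h=cv2.boundingRect(m); rois.append((max(0,x-15),max(0,y-15),min(640,x+w+15),min(480,y+h+15)))
    def cost(p):
        T,Rm=pose(p); return sum(((render(model,T,Rm,f,r)-soft(m,r))**2).sum()/m.sum() for (f,m),r in zip(views,rois))
    for i in range(iters):
        sx=np.vstack([p0]+[p0+np.eye(len(p0))[k]*step[k]/(2**i) for k in range(len(p0))])
        r=minimize(cost,p0,method='Nelder-Mead',options=dict(initial_simplex=sx,xatol=1e-5,fatol=1e-6,maxiter=400)); p0=r.x
    return r.x,r.fun
E
cat > m0.py <<'E'
from h import *
fs,ds=pickle.load(open('side0.pkl','rb')); ft,dt=pickle.load(open('top0.pkl','rb'))
mb=[cmask(fs,'blue',[227,304,95,130]),cmask(ft,'blue',[138,196,105,81])]
mo=[cmask(fs,'orange',[262,152,96,95]),cmask(ft,'orange',[331,200,100,82])]
for f,ms,n in((fs,0,'side'),(ft,1,'top')):
    im=f['frame'].copy()
    for m in(mb,mo):
        c,_=cv2.findContours(m[ms],cv2.RETR_EXTERNAL,cv2.CHAIN_APPROX_NONE); cv2.drawContours(im,c,-1,(255,255,0),1)
    cv2.imwrite(f'pics/m_{n}.png',cv2.resize(im[140:440,130:440],None,fx=1.9,fy=1.9,interpolation=cv2.INTER_NEAREST))
pb=lambda p:(np.array([p[0],p[1],.014]),R.from_euler('z',p[2]).as_matrix())
g=ray([193,240],ft,.03)
for v in ([0,1],[0],[1]):
  best=min((fit(TRAY,[((fs,ft)[k],mb[k]) for k in v],np.array([g[0],g[1],y]),pb,[.01,.01,.1]) for y in(-.3,.3,)),key=lambda r:r[1])
  print('blue',v,np.round(best[0],4),best[1])
def po(p): return np.array(p[:3]),(R.from_euler('z',p[3])*R.from_euler('y',-np.deg2rad(25))).as_matrix()
g=ray([378,240],ft,.09)
for v in ([0,1],[1],[0]):
  r=min((fit(TRAY,[((fs,ft)[k],mo[k]) for k in v],np.array([g[0],g[1],.08,y]),po,[.01,.01,.02,.1]) for y in(-.2,.2,np.pi-.2)),key=lambda r:r[1])
  print('orange',v,np.round(r[0],4),r[1])
for b in ([272,240,16,41],[294,293,15,52],[227,294,24,26]):
    try:
        m=cmask(ft,'steel',b,3); c,_=cv2.findContours(m,0,1); (c0,wh,a)=cv2.minAreaRect(np.argwhere(m)[:,::-1].astype(np.float32))
    except Exception as e: print(e); continue
    bx=cv2.boxPoints((c0,wh,a)); W=np.array([ray(q,ft,.012) for q in bx]); 
    print(np.round(W.mean(0),4),'sides',np.round([np.linalg.norm(W[0]-W[1]),np.linalg.norm(W[1]-W[2])],4), 'dirs',np.round([np.arctan2(*(W[1]-W[0])[[1,0]]),np.arctan2(*(W[2]-W[1])[[1,0]])],3))
print('tape',ray([464,261],ft,.01),'driver',ray([290,122],ft,.01),ray([280,207],ft,.02))
E
python3 m0.py
```

```text
blue [0, 1] [0.5515 0.203  0.2814] 0.024321050472976925
blue [0] [0.5516 0.2028 0.2819] 0.012183781973411181
blue [1] [0.5515 0.2033 0.281 ] 0.011429254016063121
orange [0, 1] [ 0.5553 -0.2125  0.0055 -0.2209] 1.0737910252612153
orange [1] [ 0.5495 -0.2103  0.0567 -0.2159] 0.006751457415622586
orange [0] [ 0.5698 -0.1955  0.0125 -0.1797] 1.0
max() iterable argument is empty
max() iterable argument is empty
max() iterable argument is empty
tape [ 0.49619924 -0.40730338  0.01      ] driver [ 0.82248874 -0.01446518  0.01      ] [0.6229116  0.00878415 0.02      ]
```

Run:
```python
import cv2
a=cv2.imread('pics/m_side.png');b=cv2.imread('pics/m_top.png');print(a.shape,b.shape)
t=cv2.imread('pics/top0.png')[190:350,130:490];cv2.imwrite('pics/topz.png',cv2.resize(t,None,fx=2.2,fy=2.2,interpolation=cv2.INTER_CUBIC))
```

```text
(570, 589, 3) (570, 589, 3)
```

View pics/m_side.png

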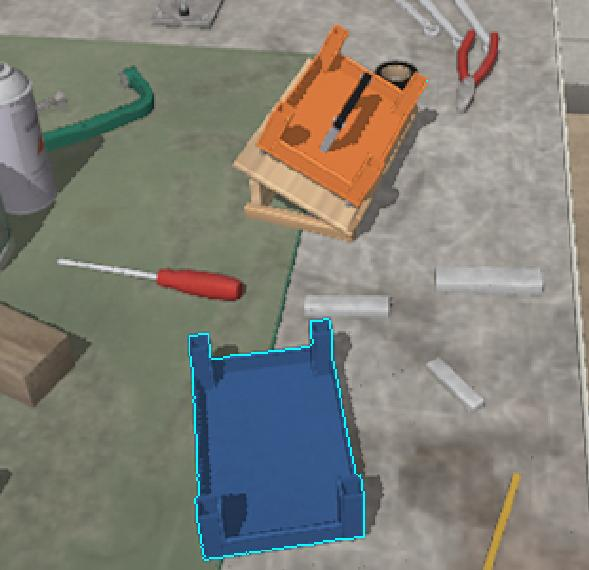

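View pics/m_top.png

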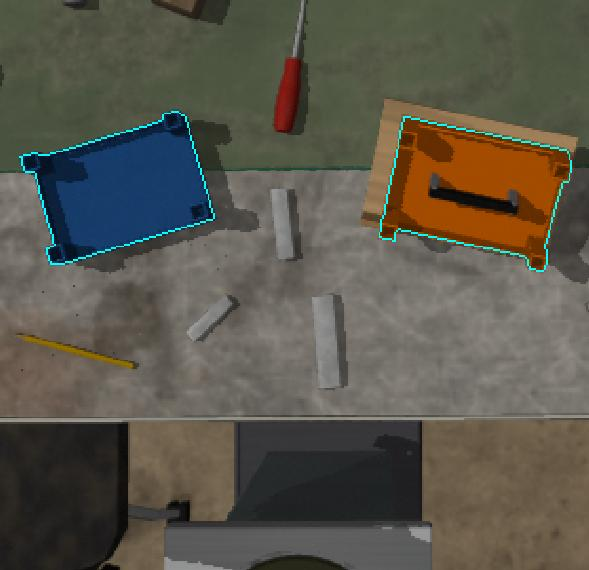

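```bash
python3 - <<'E'
from h import *
for n,pts in(('side',[(300,215),(320,230),(340,190),(305,165),(262,225),(310,300)]),('top',[(360,230),(279,258),(290,258),(303,319),(327,210)])):
    f,_=pickle.load(open(n+'0.pkl','rb')); hsv=cv2.cvtColor(f['frame'],cv2.COLOR_BGR2HSV)
    print(n,[hsv[y,x] for x,y in pts])
E
sed -i "s/(5,200,70),(20,255,255)/(5,185,50),(17,255,255)/; s/(0,0,175),(180,25,255)/(0,0,STEEL),(180,40,255)/; s/^S=8/S=8\nSTEEL=150/" h.py; python3 m0.py
```

```text
side [array([107,  23, 156], dtype=uint8), array([ 11, 183, 191], dtype=uint8), array([ 11, 183, 212], dtype=uint8), array([ 11, 183, 205], dtype=uint8), array([ 16,  85, 194], dtype=uint8), array([  0,   0, 194], dtype=uint8)]
top [array([ 14, 255, 162], dtype=uint8), array([ 15,   4, 135], dtype=uint8), array([ 19,  28, 102], dtype=uint8), array([ 60,   2, 137], dtype=uint8), array([40, 62, 91], dtype=uint8)]
blue [0, 1] [0.5515 0.203  0.2814] 0.024321050472976925
blue [0] [0.5516 0.2028 0.2819] 0.012183781973411181
blue [1] [0.5515 0.2033 0.281 ] 0.011429254016063121
orange [0, 1] [ 0.5434 -0.2111 -0.07    2.9212] 1.2096730743449013
orange [1] [ 0.5496 -0.21    0.06   -0.2158] 0.007021950296051125
orange [0] [ 0.5567 -0.1653 -0.1101 -0.1067] 1.0
[0.5437 0.0247 0.012 ] sides [0.0023 0.0092] dirs [-1.581  3.138]
[ 0.4161 -0.0236  0.012 ] sides [0.     0.0045] dirs [ 0.    -0.006]
[0.3855 0.123  0.012 ] sides [0.0181 0.0044] dirs [-0.594 -2.16 ]
tape [ 0.49619924 -0.40730338  0.01      ] driver [ 0.82248874 -0.01446518  0.01      ] [0.6229116  0.00878415 0.02      ]
```

```bash
sed -i "s/(5,185,50),(17,255,255)/(5,150,40),(17,255,255)/; s/^STEEL=150/STEEL=122/" h.py; python3 m0.py|grep -v blue
python3 - <<'E'
from h import *
fs,_=pickle.load(open('side0.pkl','rb')); ft,_=pickle.load(open('top0.pkl','rb'))
hs=[cv2.cvtColor(f['frame'],cv2.COLOR_BGR2HSV) for f in(fs,ft)]
h=STEEL
def m(f,b,lo,pad=3):
    import h as H; H.STEEL=lo; return cmask(f,'steel',b,pad)
pose=lambda p:(np.array([p[0],p[1],0]),R.from_euler('z',p[2]).as_matrix())
v=[(fs,m(fs,[290,294,46,16],170)),(ft,m(ft,[272,238,16,43],125))]
for s in(v,v[:1],v[1:]): print(fit(OFF,s,np.array([.54,.025,.1]),pose,[.01,.01,.1]))
print([x[1].sum() for x in v])
E
```

```text
orange [0, 1] [ 0.5496 -0.2095  0.0647 -0.2128] 0.02546639291659973
orange [1] [ 0.5488 -0.2092  0.0681 -0.2159] 0.00701445597846982
orange [0] [ 0.5511 -0.216   0.0597 -0.2112] 0.01133487934417761
[0.5118 0.0157 0.012 ] sides [0.0252 0.0866] dirs [-1.581  3.137]
[ 0.3701 -0.0369  0.012 ] sides [0.0454 0.1278] dirs [-1.58   3.133]
[0.3965 0.1068 0.012 ] sides [0.0818 0.0278] dirs [-0.593 -2.162]
tape [ 0.49619924 -0.40730338  0.01      ] driver [ 0.82248874 -0.01446518  0.01      ] [0.6229116  0.00878415 0.02      ]
(array([0.53840038, 0.05286084, 0.00965502]), np.float64(2.425608818183874))
(array([0.53455435, 0.05370343, 0.15550204]), np.float64(1.1794080947887176))
(array([ 0.54073379,  0.05229956, -0.07438499]), np.float64(1.2114390392835335))
[np.uint64(352), np.uint64(272)]
```

Run:
```python
from h import *
import h as H
fs,_=pickle.load(open('side0.pkl','rb')); ft,_=pickle.load(open('top0.pkl','rb'))
def m(f,b,lo,pad=3): H.STEEL=lo; return cmask(f,'steel',b,pad)
pose=lambda p:(np.array([p[0],p[1],0]),R.from_euler('z',p[2]).as_matrix())
v=[(fs,m(fs,[290,294,46,16],165)),(ft,m(ft,[272,238,16,43],118))]
g=ray([279,258],ft,.006); print(g)
for s in(v,v[:1],v[1:]): print(fit(OFF,s,np.array([g[0],g[1],1.6]),pose,[.01,.01,.1]))
im=np.hstack([cv2.resize(f['frame'][a:a+40,b:b+60],None,fx=6,fy=6,interpolation=0) for f,a,b in((fs,285,285),(ft,235,250))])
im2=np.hstack([cv2.resize(mm[a:a+40,b:b+60]*255,None,fx=6,fy=6,interpolation=0) for mm,a,b in((v[0][1],285,285),(v[1][1],235,250))])
cv2.imwrite('pics/off.png',np.vstack([im,cv2.cvtColor(im2,8)]))
```

```text
[0.50732233 0.01280864 0.006     ]
(array([0.51072979, 0.01630288, 1.67793121]), np.float64(0.42236549809706214))
(array([0.51117957, 0.01114711, 1.69013043]), np.float64(0.25876890059506386))
(array([0.51018355, 0.01604718, 1.68086857]), np.float64(0.1361694102597566))
```

View pics/off.png

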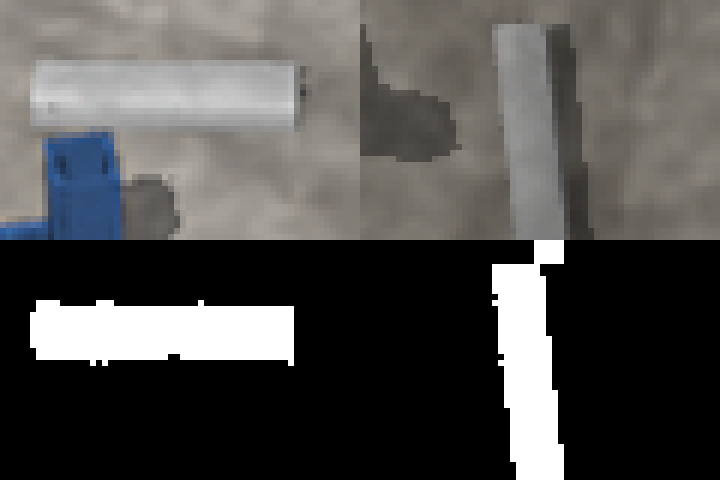

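```bash
cat > plan.py <<'E'
import numpy as np,sys
from scipy.spatial.transform import Rotation as R
from rig import telemetry
def Rd(yaw): return R.from_euler('z',yaw)*R.from_euler('x',np.pi)
def plan(tp,tR,n=None,start=None,mm=50,dec=2):
    s=telemetry.read_state()
    p=np.array(s['eef_pos']); r=R.from_euler('xyz',s['tcp_rot'])
    if start: p,r=start
    d=np.array(tp)-p; w=(r.inv()*tR).as_rotvec()
    n=n or max(int(np.ceil(np.linalg.norm(d)/mm*1000)),int(np.ceil(np.linalg.norm(w)/.095)),1)
    for i in range(n):
        q=r.inv().apply(np.array(tp)-p)/(n-i)/.25; ww=(r.inv()*tR).as_rotvec()/(n-i)/.1
        q=np.round(q,dec); ww=np.round(ww,dec)
        print('{"delta_pos":%s,"dr":%s},'%(q.tolist(),ww.tolist()))
        p=p+r.apply(q*.25); r=r*R.from_rotvec(ww*.1)
    print('end',np.round(p,4),np.round(r.as_euler('xyz'),3)); return p,r
E
python3 - <<'E'
from plan import *
p=plan([.510,.0145,.14],Rd(1.68))
E
```

```text
{"delta_pos":[-0.12, 0.14, 0.03],"dr":[-0.0, 0.0, -0.4]},
{"delta_pos":[-0.13, 0.14, 0.03],"dr":[-0.0, 0.0, -0.4]},
{"delta_pos":[-0.14, 0.13, 0.03],"dr":[-0.0, 0.0, -0.4]},
{"delta_pos":[-0.14, 0.13, 0.03],"dr":[-0.0, 0.0, -0.4]},
{"delta_pos":[-0.15, 0.12, 0.03],"dr":[-0.0, 0.0, -0.41]},
{"delta_pos":[-0.15, 0.11, 0.03],"dr":[-0.0, 0.0, -0.4]},
{"delta_pos":[-0.15, 0.11, 0.03],"dr":[-0.0, 0.0, -0.41]},
{"delta_pos":[-0.16, 0.1, 0.03],"dr":[-0.0, 0.0, -0.4]},
{"delta_pos":[-0.16, 0.09, 0.03],"dr":[-0.0, 0.0, -0.41]},
{"delta_pos":[-0.17, 0.09, 0.02],"dr":[-0.0, 0.0, -0.4]},
{"delta_pos":[-0.17, 0.08, 0.03],"dr":[-0.0, 0.0, -0.41]},
{"delta_pos":[-0.18, 0.08, 0.02],"dr":[-0.0, 0.0, -0.4]},
{"delta_pos":[-0.17, 0.06, 0.03],"dr":[-0.0, 0.0, -0.41]},
end [0.5089 0.0152 0.1388] [-3.142  0.     1.68 ]
```

Emit:
{"fn": "move_arm", "kwargs": {
  "steps": [
    {"delta_pos": [-0.12,0.14,0.03],"dr": [0,0,-0.4]},
    {"delta_pos": [-0.13,0.14,0.03],"dr": [0,0,-0.4]},
    {"delta_pos": [-0.14,0.13,0.03],"dr": [0,0,-0.4]},
    {"delta_pos": [-0.14,0.13,0.03],"dr": [0,0,-0.4]},
    {"delta_pos": [-0.15,0.12,0.03],"dr": [0,0,-0.41]},
    {"delta_pos": [-0.15,0.11,0.03],"dr": [0,0,-0.4]},
    {"delta_pos": [-0.15,0.11,0.03],"dr": [0,0,-0.41]}
  ],
  "hand": 0.75
}}

```text
t: 2.38
eef_pos: [0.3926, 0.2709, 0.1788]
tcp_rot: [3.141, -0.0, 1.438]
force: [1.5, -0.1, 0.2]
gripper_width: 0.0642
```

Run:
```python
from plan import *
p=plan([.510,.0145,.10],Rd(1.68))
```

```text
{"delta_pos":[-0.16, 0.1, 0.05],"dr":[0.0, -0.0, -0.4]},
{"delta_pos":[-0.16, 0.09, 0.05],"dr":[0.0, -0.0, -0.4]},
{"delta_pos":[-0.17, 0.09, 0.05],"dr":[0.0, -0.0, -0.4]},
{"delta_pos":[-0.17, 0.08, 0.06],"dr":[0.0, -0.0, -0.41]},
{"delta_pos":[-0.17, 0.07, 0.05],"dr":[0.0, -0.0, -0.4]},
{"delta_pos":[-0.18, 0.07, 0.06],"dr":[0.01, -0.0, -0.41]},
end [0.5098 0.014  0.0988] [-3.141 -0.     1.68 ]
```

Emit:
{"fn": "move_arm", "kwargs": {
  "steps": [
    {"delta_pos": [-0.16,0.1,0.05],"dr": [0,0,-0.4]},
    {"delta_pos": [-0.16,0.09,0.05],"dr": [0,0,-0.4]},
    {"delta_pos": [-0.17,0.09,0.05],"dr": [0,0,-0.4]},
    {"delta_pos": [-0.17,0.08,0.06],"dr": [0,0,-0.41]},
    {"delta_pos": [-0.17,0.07,0.05],"dr": [0,0,-0.4]},
    {"delta_pos": [-0.18,0.07,0.06],"dr": [0,0,-0.41]},
    {"delta_pos": [0,0,0],"dr": [0,0,0]}
  ]
}}

```text
t: 3.25
eef_pos: [0.5095, 0.0107, 0.0976]
tcp_rot: [-3.14, 0.002, 1.672]
force: [-0.1, 1.1, -0.5]
gripper_width: 0.0645
```

```bash
python3 - <<'E'
from plan import *
p=plan([.510,.0145,.003],Rd(1.68))
from h import *
from rig import grab_frame
for n in('side','top'):
    f=grab_frame(n); cv2.imwrite(f'pics/{n}1.png',f['frame'])
E
python3 -c "
import cv2,numpy as np
a=cv2.imread('pics/side1.png')[220:400,220:460];b=cv2.imread('pics/top1.png')[180:360,180:420]
cv2.imwrite('pics/c1.png',cv2.resize(np.hstack([a,b]),None,fx=1.66,fy=1.66))"
```

```text
{"delta_pos":[0.01, 0.0, 0.19],"dr":[-0.01, 0.01, -0.04]},
{"delta_pos":[0.01, 0.0, 0.19],"dr":[-0.0, 0.01, -0.04]},
end [0.5089 0.0156 0.0026] [-3.141 -0.     1.68 ]
```

View pics/c1.png

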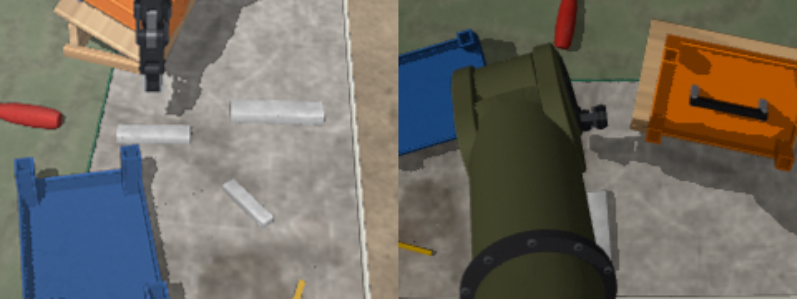

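The side view shows the fingers above the middle bar at (150,133) in the crop. The arm hides the bar in the top view. Descending.

Emit:
{"fn": "move_arm", "kwargs": {
  "steps": [
    {"delta_pos": [0.01,0,0.15],"dr": [0,0,-0.04]},
    {"delta_pos": [0,0,0.15],"dr": [0,0,-0.04]},
    {"delta_pos": [0,0,0.07],"dr": [0,0,0]},
    {"delta_pos": [0,0,0],"dr": [0,0,0]}
  ]
}}

```text
t: 3.85
eef_pos: [0.5076, 0.0195, 0.0057]
tcp_rot: [-3.14, -0.001, 1.689]
force: [-0.8, -0.8, 0.6]
gripper_width: 0.064
```

Emit:
{"fn": "move_arm", "kwargs": {
  "steps": [
    {"delta_pos": [-0.018,0,0.01],"dr": [0,0,0.05]},
    {"delta_pos": [0,0,0],"dr": [0,0,0]}
  ]
}}

```text
t: 4.1
eef_pos: [0.5097, 0.013, 0.0047]
tcp_rot: [3.14, 0.0, 1.681]
force: [-0.7, -0.6, 0.5]
gripper_width: 0.0639
```

Emit:
{"fn": "move_arm", "kwargs": {
  "steps": [
    {"delta_pos": [0,0,0],"dr": [0,0,0]},
    {"delta_pos": [0,0,0],"dr": [0,0,0]},
    {"delta_pos": [0,0,0],"dr": [0,0,0]},
    {"delta_pos": [0,0,0],"dr": [0,0,0]}
  ],
  "hand": 0
}}

```text
t: 4.6
eef_pos: [0.5092, 0.0133, 0.0043]
tcp_rot: [3.141, 0.0, 1.682]
force: [-0.5, 0.8, 6.0]
gripper_width: 0.0177
```

Emit:
{"fn": "move_arm", "kwargs": {
  "steps": [
    {"delta_pos": [0,0,0],"dr": [0,0,0]},
    {"delta_pos": [0,0,-0.1],"dr": [0,0,0]},
    {"delta_pos": [0,0,-0.2],"dr": [0,0,0]},
    {"delta_pos": [0,0,-0.2],"dr": [0,0,0]}
  ]
}}

```text
t: 5.1
eef_pos: [0.5085, 0.0132, 0.1299]
tcp_rot: [-3.14, -0.0, 1.682]
force: [0.5, -0.4, -2.5]
gripper_width: 0.0179
```

Run:
```python
from plan import *
p=plan([.5515,.203,.13],Rd(1.852))
from h import *
from rig import grab_frame
f=grab_frame('side'); cv2.imwrite(f'pics/s2.png',cv2.resize(f['frame'][200:380,200:440],None,fx=2.5,fy=2.5))
```

```text
{"delta_pos":[0.18, 0.06, -0.0],"dr":[-0.0, -0.0, -0.42]},
{"delta_pos":[0.18, 0.07, -0.0],"dr":[-0.0, -0.0, -0.43]},
{"delta_pos":[0.18, 0.08, -0.0],"dr":[-0.01, -0.0, -0.42]},
{"delta_pos":[0.18, 0.09, -0.0],"dr":[-0.0, -0.0, -0.43]},
end [0.5509 0.2038 0.1299] [-3.141 -0.     1.852]
```

View pics/s2.png

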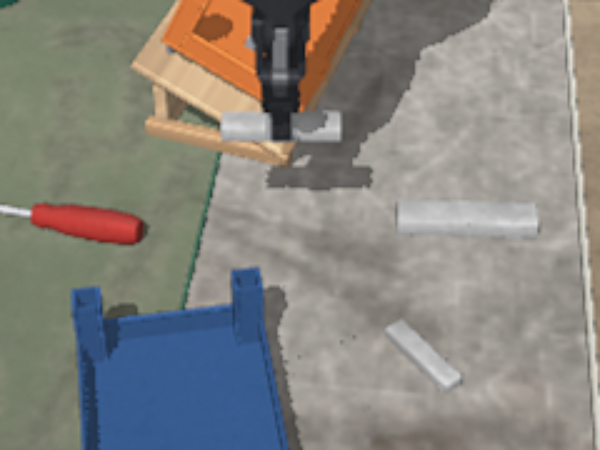

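The bar is held level, at (280,127) in the crop. Carrying it over the blue tray.

Emit:
{"fn": "move_arm", "kwargs": {
  "steps": [
    {"delta_pos": [0.18,0.06,0],"dr": [0,0,-0.42]},
    {"delta_pos": [0.18,0.07,0],"dr": [0,0,-0.43]},
    {"delta_pos": [0.18,0.08,0],"dr": [0,0,-0.42]},
    {"delta_pos": [0.18,0.09,0],"dr": [0,0,-0.43]},
    {"delta_pos": [0,0,0],"dr": [0,0,0]},
    {"delta_pos": [0,0,0],"dr": [0,0,0]}
  ]
}}

```text
t: 5.9
eef_pos: [0.551, 0.2031, 0.1281]
tcp_rot: [-3.14, 0.001, 1.852]
force: [0.8, -0.5, -1.1]
gripper_width: 0.0179
```

Run:
```python
from plan import *
p=plan([.5515,.203,.023],Rd(1.852),mm=38)
```

```text
{"delta_pos":[-0.0, 0.0, 0.14],"dr":[-0.0, 0.0, -0.0]},
{"delta_pos":[-0.0, 0.0, 0.14],"dr":[-0.01, 0.0, -0.0]},
{"delta_pos":[-0.0, 0.0, 0.14],"dr":[-0.0, 0.01, -0.0]},
end [0.5509 0.203  0.0231] [-3.141 -0.     1.852]
```

Emit:
{"fn": "move_arm", "kwargs": {
  "steps": [
    {"delta_pos": [0,0,0.15],"dr": [0,0,0]},
    {"delta_pos": [0,0,0.15],"dr": [0,0,0]},
    {"delta_pos": [0,0,0.08],"dr": [0,0,0]},
    {"delta_pos": [0,0,0.04],"dr": [0,0,0]},
    {"delta_pos": [0,0,0],"dr": [0,0,0]}
  ]
}}

```text
t: 6.52
eef_pos: [0.5514, 0.2027, 0.0235]
tcp_rot: [-3.141, 0.001, 1.851]
force: [0.1, 0.5, -1.2]
gripper_width: 0.0177
```

Emit:
{"fn": "move_arm", "kwargs": {
  "steps": [
    {"delta_pos": [0,0,0.008],"dr": [0,0,0]},
    {"delta_pos": [0,0,0],"dr": [0,0,0]}
  ]
}}

```text
t: 6.78
eef_pos: [0.552, 0.2039, 0.0225]
tcp_rot: [3.14, -0.0, 1.852]
force: [-0.4, 0.4, -1.5]
gripper_width: 0.0179
```

Emit:
{"fn": "move_arm", "kwargs": {
  "steps": [
    {"delta_pos": [0,0,0],"dr": [0,0,0]},
    {"delta_pos": [0,0,0],"dr": [0,0,0]},
    {"delta_pos": [0,0,0],"dr": [0,0,0]},
    {"delta_pos": [0,0,-0.1],"dr": [0,0,0]},
    {"delta_pos": [0,0,-0.2],"dr": [0,0,0]},
    {"delta_pos": [0,0,-0.2],"dr": [0,0,0]},
    {"delta_pos": [0,0,-0.2],"dr": [0,0,0]}
  ],
  "hand": 0.6
}}

```text
t: 7.65
eef_pos: [0.5513, 0.2038, 0.1985]
tcp_rot: [-3.142, -0.0, 1.852]
force: [0.2, -0.5, -0.4]
gripper_width: 0.0512
```

Run:
```python
from h import *
from rig import grab_frame,telemetry,tip_of
print(np.round(telemetry.read_state()['joint_pos'],3))
im=[]
for n in('side','top'):
    f=grab_frame(n); im.append(f['frame'])
    fo,d=pickle.load(open(n+'0.pkl','rb'))
    mo=cmask(f,'orange',[262,152,96,95] if n=='side' else [331,200,100,82])
    pickle.dump((f,mo),open(n+'3.pkl','wb'))
    print([ (np.round(t['uv'],1),round(t['score'],2)) for t in tip_of('handle',f)])
im=np.hstack([im[0][140:440,200:440],im[1][180:480:,100:440]]); cv2.imwrite('pics/c3.png',cv2.resize(im,None,fx=1.37,fy=1.37))
(fs,ms),(ft,mt)=[pickle.load(open(n+'3.pkl','rb')) for n in('side','top')]
# check handle midpoint by fit
def po(p): return np.array(p[:3]),(R.from_euler('z',p[3])*R.from_euler('y',-np.deg2rad(25))).as_matrix()
mo=[ms,mt]
for nm,q in(('ps',None),):
  for v in([0,1],[0],[1]):
    r=fit(TRAY,[((fs,ft)[k],mo[k]) for k in v],np.array([.55,-.21,.065,-.213]),po,[.006,.006,.006,.05])
    T,Rm=po(r[0]); h=T+Rm@[0,0,.048]
    print(v,np.round(r[0],4),round(r[1],4),'handle',np.round(h,4),proj(h,fs).round(1),proj(h,ft).round(1))
```

```text
[-0.171  0.486 -0.35   1.651  0.187  1.037  1.274]
[(array([316.3, 196.6]), 0.86)]
[(array([379.2, 242.9]), 0.78)]
[0, 1] [ 0.5495 -0.2095  0.0648 -0.2131] 0.1936 handle [ 0.5296 -0.2052  0.1083] [[315.5 191.7]] [[378.4 244.4]]
[0] [ 0.551  -0.2194  0.0574 -0.2106] 0.1763 handle [ 0.5312 -0.2152  0.1009] [[315.4 191.9]] [[382.8 243.9]]
[1] [ 0.5488 -0.2092  0.0682 -0.2168] 0.0067 handle [ 0.529  -0.2048  0.1117] [[315.8 190.5]] [[378.4 244.6]]
```

View pics/c3.png

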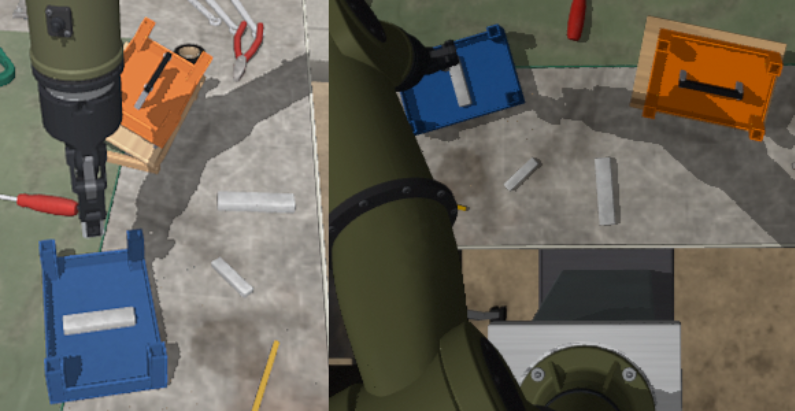

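The offcut lies flat in the blue tray at about (98,320) in the crop. The stand and orange tray are unmoved. I'll go for the handle next.

```bash
cat > tr.py <<'E'
from plan import *
To=np.array([.5495,-.2095,.0648]); Ro=R.from_euler('z',-.213)*R.from_euler('y',-np.deg2rad(25))
Rg=Ro*R.from_euler('x',np.pi)
def at(h): return To+Ro.apply([0,0,h])
E
python3 - <<'E'
from tr import *
plan(at(.119),Rg)
E
```

```text
{"delta_pos":[-0.06, -0.03, 0.0],"dr":[-0.19, 0.12, 0.88]},
{"delta_pos":[-0.07, -0.02, 0.0],"dr":[-0.2, 0.12, 0.88]},
{"delta_pos":[-0.07, -0.02, 0.0],"dr":[-0.2, 0.12, 0.88]},
{"delta_pos":[-0.07, -0.01, 0.0],"dr":[-0.2, 0.12, 0.88]},
{"delta_pos":[-0.07, -0.0, 0.0],"dr":[-0.2, 0.11, 0.88]},
{"delta_pos":[-0.07, 0.0, -0.0],"dr":[-0.19, 0.11, 0.88]},
{"delta_pos":[-0.07, 0.01, -0.0],"dr":[-0.19, 0.12, 0.88]},
{"delta_pos":[-0.07, 0.01, -0.0],"dr":[-0.2, 0.11, 0.88]},
{"delta_pos":[-0.07, 0.02, -0.0],"dr":[-0.19, 0.12, 0.88]},
{"delta_pos":[-0.07, 0.03, -0.0],"dr":[-0.2, 0.11, 0.88]},
{"delta_pos":[-0.06, 0.03, -0.0],"dr":[-0.19, 0.12, 0.88]},
{"delta_pos":[-0.06, 0.04, -0.0],"dr":[-0.2, 0.11, 0.88]},
{"delta_pos":[-0.06, 0.04, -0.0],"dr":[-0.19, 0.12, 0.88]},
{"delta_pos":[-0.05, 0.05, -0.0],"dr":[-0.2, 0.11, 0.88]},
{"delta_pos":[-0.05, 0.05, -0.0],"dr":[-0.19, 0.12, 0.88]},
{"delta_pos":[-0.04, 0.06, -0.0],"dr":[-0.2, 0.11, 0.88]},
{"delta_pos":[-0.04, 0.06, -0.0],"dr":[-0.19, 0.12, 0.88]},
{"delta_pos":[-0.03, 0.06, -0.0],"dr":[-0.2, 0.11, 0.88]},
{"delta_pos":[-0.03, 0.07, -0.0],"dr":[-0.2, 0.12, 0.88]},
{"delta_pos":[-0.02, 0.07, -0.0],"dr":[-0.19, 0.11, 0.89]},
{"delta_pos":[-0.01, 0.07, -0.0],"dr":[-0.2, 0.12, 0.88]},
{"delta_pos":[-0.01, 0.07, -0.0],"dr":[-0.19, 0.11, 0.89]},
{"delta_pos":[0.0, 0.06, -0.01],"dr":[-0.2, 0.12, 0.88]},
end [ 0.4999 -0.1983  0.1735] [ 3.141 -0.437 -0.213]
```

Emit:
{"fn": "move_arm", "kwargs": {
  "steps": [
    {"delta_pos": [-0.06,-0.03,-0.01],"dr": [-0.19,0.12,0.88]},
    {"delta_pos": [-0.07,-0.02,-0.01],"dr": [-0.2,0.12,0.88]},
    {"delta_pos": [-0.07,-0.02,-0.01],"dr": [-0.2,0.12,0.88]},
    {"delta_pos": [-0.07,-0.01,0],"dr": [-0.2,0.12,0.88]},
    {"delta_pos": [-0.07,0,0],"dr": [-0.2,0.11,0.88]},
    {"delta_pos": [-0.07,0,0],"dr": [-0.19,0.11,0.88]},
    {"delta_pos": [-0.07,0.01,0],"dr": [-0.19,0.12,0.88]},
    {"delta_pos": [-0.07,0.01,0],"dr": [-0.2,0.11,0.88]}
  ]
}}

```text
t: 8.85
eef_pos: [0.5318, 0.0625, 0.1958]
tcp_rot: [3.029, -0.138, 1.148]
force: [-0.3, -0.1, 0.9]
gripper_width: 0.0512
```

Emit:
{"fn": "move_arm", "kwargs": {
  "steps": [
    {"delta_pos": [-0.07,0.02,0],"dr": [-0.19,0.12,0.88]},
    {"delta_pos": [-0.07,0.03,0],"dr": [-0.2,0.11,0.88]},
    {"delta_pos": [-0.06,0.03,0],"dr": [-0.19,0.12,0.88]},
    {"delta_pos": [-0.06,0.04,0],"dr": [-0.2,0.11,0.88]},
    {"delta_pos": [-0.06,0.04,0],"dr": [-0.19,0.12,0.88]},
    {"delta_pos": [-0.05,0.05,0],"dr": [-0.2,0.11,0.88]},
    {"delta_pos": [-0.05,0.05,0],"dr": [-0.19,0.12,0.88]}
  ]
}}

```text
t: 9.72
eef_pos: [0.517, -0.0607, 0.1837]
tcp_rot: [3.025, -0.296, 0.532]
force: [-0.2, 0.4, -0.2]
gripper_width: 0.0516
```

Run:
```python
from tr import *
print(np.round(telemetry.read_state()['joint_pos'],3))
plan(at(.119),Rg)
```

```text
[ 0.17   0.262 -0.052  2.12  -0.16   0.459  0.769]
{"delta_pos":[-0.04, 0.06, -0.0],"dr":[-0.19, 0.12, 0.88]},
{"delta_pos":[-0.04, 0.06, 0.0],"dr":[-0.19, 0.12, 0.88]},
{"delta_pos":[-0.03, 0.06, 0.0],"dr":[-0.2, 0.12, 0.87]},
{"delta_pos":[-0.03, 0.06, 0.0],"dr":[-0.19, 0.11, 0.88]},
{"delta_pos":[-0.02, 0.07, 0.0],"dr":[-0.2, 0.12, 0.87]},
{"delta_pos":[-0.01, 0.07, 0.01],"dr":[-0.19, 0.11, 0.88]},
{"delta_pos":[-0.01, 0.07, 0.0],"dr":[-0.2, 0.12, 0.87]},
{"delta_pos":[-0.0, 0.07, 0.01],"dr":[-0.19, 0.11, 0.88]},
end [ 0.5011 -0.2001  0.173 ] [-3.141 -0.436 -0.213]
```

Emit:
{"fn": "move_arm", "kwargs": {
  "steps": [
    {"delta_pos": [-0.04,0.06,0],"dr": [-0.19,0.12,0.88]},
    {"delta_pos": [-0.04,0.06,0],"dr": [-0.19,0.12,0.88]},
    {"delta_pos": [-0.03,0.06,0],"dr": [-0.2,0.12,0.87]},
    {"delta_pos": [-0.03,0.06,0],"dr": [-0.19,0.11,0.88]}
  ]
}}

```text
t: 10.22
eef_pos: [0.5081, -0.1294, 0.1784]
tcp_rot: [3.069, -0.376, 0.166]
force: [-0.3, 0.3, -0.2]
gripper_width: 0.0513
```

Run:
```python
from tr import *
print(np.round(telemetry.read_state()['joint_pos'],3))
plan(at(.119),Rg,dec=3)
```

```text
[ 0.25   0.256  0.015  2.182 -0.275  0.342  0.659]
{"delta_pos":[-0.02, 0.067, 0.003],"dr":[-0.196, 0.116, 0.875]},
{"delta_pos":[-0.014, 0.069, 0.004],"dr":[-0.196, 0.116, 0.874]},
{"delta_pos":[-0.008, 0.069, 0.006],"dr":[-0.196, 0.116, 0.875]},
{"delta_pos":[-0.002, 0.07, 0.007],"dr":[-0.195, 0.117, 0.874]},
end [ 0.5003 -0.1988  0.1726] [-3.142 -0.436 -0.213]
```

Emit:
{"fn": "move_arm", "kwargs": {
  "steps": [
    {"delta_pos": [-0.02,0.067,0.003],"dr": [-0.196,0.116,0.875]},
    {"delta_pos": [-0.014,0.069,0.004],"dr": [-0.196,0.116,0.874]},
    {"delta_pos": [-0.008,0.069,0.006],"dr": [-0.196,0.116,0.875]},
    {"delta_pos": [-0.002,0.07,0.007],"dr": [-0.195,0.117,0.874]},
    {"delta_pos": [0,0,0],"dr": [0,0,0]}
  ]
}}

```text
t: 10.85
eef_pos: [0.5005, -0.199, 0.1725]
tcp_rot: [3.14, -0.435, -0.21]
force: [-0.3, 0.2, 0.5]
gripper_width: 0.0513
```

Run:
```python
from tr import *
from rig import grab_frame
import cv2
print(np.round(telemetry.read_state()['joint_pos'],3))
plan(at(.029),Rg,dec=3,mm=30)
im=[grab_frame(n)['frame'] for n in('side','top')]
im=np.hstack([im[0][130:280,230:430],im[1][150:300,280:480]]); cv2.imwrite('pics/c4.png',cv2.resize(im,None,fx=2,fy=2))
```

```text
[ 0.32   0.274  0.076  2.212 -0.398  0.246  0.545]
{"delta_pos":[-0.0, -0.0, 0.12],"dr":[-0.0, 0.003, 0.009]},
{"delta_pos":[-0.0, -0.0, 0.12],"dr":[-0.0, 0.003, 0.009]},
{"delta_pos":[-0.0, -0.0, 0.119],"dr":[-0.0, 0.003, 0.009]},
end [ 0.5375 -0.207   0.0912] [-3.142 -0.436 -0.213]
```

View pics/c4.png

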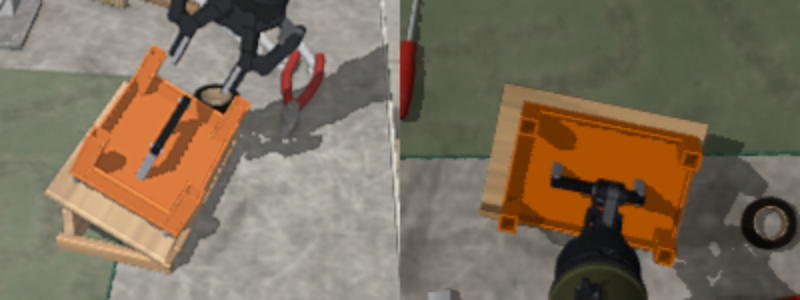

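Fingers straddle the handle, at (605,185) in the crop. Descending along the tool axis.

Emit:
{"fn": "move_arm", "kwargs": {
  "steps": [
    {"delta_pos": [0,0,0.12],"dr": [0,0,0.01]},
    {"delta_pos": [0,0,0.1],"dr": [0,0,0.01]},
    {"delta_pos": [0,0,0],"dr": [0,0,0]}
  ]
}}

```text
t: 11.32
eef_pos: [0.5182, -0.1988, 0.1317]
tcp_rot: [-3.135, -0.43, -0.209]
force: [-0.2, 0.9, -0.2]
gripper_width: 0.0512
```

Run:
```python
from tr import *
from rig import grab_frame
import cv2
s=telemetry.read_state();print(np.round(s['joint_pos'],3),np.round(s['eef_pos'],4))
plan(at(.029),Rg,dec=3,mm=30)
im=[grab_frame(n)['frame'] for n in('side','top')]
im=np.hstack([im[0][130:280,230:430],im[1][150:300,280:480]]); cv2.imwrite('pics/c5.png',cv2.resize(im,None,fx=2,fy=2))
```

```text
[ 0.282  0.37   0.119  2.223 -0.766  0.176  0.908] [ 0.5182 -0.1988  0.1317]
{"delta_pos":[0.004, 0.008, 0.091],"dr":[-0.041, 0.034, 0.017]},
{"delta_pos":[0.003, 0.009, 0.091],"dr":[-0.042, 0.034, 0.018]},
end [ 0.5375 -0.207   0.0911] [-3.142 -0.436 -0.213]
```

View pics/c5.png

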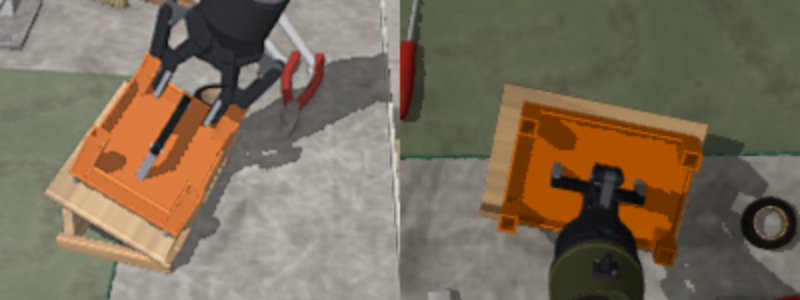

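Joint 6 has hit its limit (0.176, limit 0.17), so the arm stopped short of the handle. I'll fit a kinematic model from the logged poses to plan round it.

```bash
cat > kin.py <<'E'
import numpy as np,itertools
from scipy.optimize import least_squares
from scipy.spatial.transform import Rotation as R
D=[([-1.049,.508,-.238,1.501,.126,1.149,-.155],[.252,.571,.230],[3.142,.002,1.155]),
([-0.171,.486,-.35,1.651,.187,1.037,1.274],[.5513,.2038,.1985],[-3.142,0,1.852]),
([.17,.262,-.052,2.12,-.16,.459,.769],[.517,-.0607,.1837],[3.025,-.296,.532]),
([.25,.256,.015,2.182,-.275,.342,.659],[.5081,-.1294,.1784],[3.069,-.376,.166]),
([.32,.274,.076,2.212,-.398,.246,.545],[.5005,-.199,.1725],[3.14,-.435,-.210]),
([.282,.37,.119,2.223,-.766,.176,.908],[.5182,-.1988,.1317],[-3.135,-.43,-.209])]
LIM=np.array([[-3.08,3.08],[-.24,2.05],[-1.43,1.35],[0,2.5],[-1.52,4.66],[.17,1.96],[-2.89,2.89]])
def fk(q,par,s):
    h,L1,a,L2,b,L3,y0,y1=par
    e=lambda ax,v:R.from_euler(ax,v)
    r=e('z',y0+s[0]*q[0]); p=np.array([0,0,h]); r=r*e('y',q[1]); r=r*e('z',s[1]*q[2])
    p=p+r.apply([a,0,L1]); r=r*e('y',q[3]); p=p+r.apply([-a,0,0]); r=r*e('z',s[2]*q[4]); p=p+r.apply([0,0,L2])
    r=r*e('y',q[5]); p=p+r.apply([b,0,0]); r=r*e('z',s[3]*q[6]+y1); p=p+r.apply([0,0,L3]); return p,r
def res(par,s):
    o=[]
    for q,p,w in D:
        P,r=fk(q,par,s); o+=list(P-p)+list((R.from_euler('xyz',w).inv()*r).as_rotvec()*.3)
    return np.array(o)
def fitk():
    best=None
    for s in itertools.product((-1,1),repeat=4):
        for y1 in(0,1.57,3.14,-1.57):
            r=least_squares(res,[.3,.4,0,.4,0,.3,0,y1],args=(s,))
            if best is None or r.cost<best[0]: best=(r.cost,r.x,s)
    return best
E
python3 - <<'E'
from kin import *
c,x,s=fitk(); print(c,np.round(x,4),s); print(np.round(res(x,s).reshape(-1,6),4))
E
```

```text
4.6844714021523196e-05 [ 0.2057  0.5748  0.0099  0.3649 -0.0039  0.3335 -0.0379  3.1057] (-1, -1, -1, -1)
[[ 0.0002 -0.0009 -0.0011 -0.0001  0.0002  0.0007]
 [ 0.0006  0.0013  0.0005 -0.0001  0.0001  0.0003]
 [ 0.0009  0.0019  0.0012 -0.0032 -0.0014  0.0001]
 [ 0.0004  0.0014  0.001  -0.004  -0.0007 -0.0003]
 [-0.0007  0.0014 -0.0002 -0.0046 -0.0003 -0.0004]
 [-0.0003 -0.0012 -0.0014 -0.0048 -0.0003 -0.0003]]
```

```bash
cat >> kin.py <<'E'
_c,PAR,SG=fitk()
def ik(p,r,q0,m=.02,w=1e-3,pref=None):
    pref=q0 if pref is None else pref
    f=lambda q:np.r_[fk(q,PAR,SG)[0]-p,(r.inv()*fk(q,PAR,SG)[1]).as_rotvec()*.3,w*(q-pref)]
    o=least_squares(f,np.clip(q0,LIM[:,0]+m+1e-3,LIM[:,1]-m-1e-3),bounds=(LIM[:,0]+m,LIM[:,1]-m)); return o.x,np.linalg.norm(o.fun[:6])
E
python3 - <<'E'
from kin import *
from tr import at,Rg
rng=np.random.default_rng(0)
for h in(.119,.075,.029):
  for flip in(0,1):
    r=Rg*R.from_euler('z',np.pi*flip); out=[]
    for k in range(40):
        q0=rng.uniform(LIM[:,0],LIM[:,1]); q,e=ik(at(h),r,q0,w=1e-6)
        if e<1e-3: out.append(q)
    out.sort(key=lambda q:-min(np.min(q-LIM[:,0]),np.min(LIM[:,1]-q)))
    print(h,flip,len(out)); 
    for q in out[:6]: print('  ',np.round(q,2))
E
```

```text
0.119 0 25
   [-0.19  0.35  0.78  2.2  -1.03  0.45  1.19]
   [ 1.21  0.49 -1.17  2.2   1.08  0.5  -0.95]
   [ 1.15  0.44 -1.05  2.2   0.99  0.43 -0.85]
   [-0.14  0.34  0.7   2.2  -0.98  0.42  1.14]
   [ 1.14  0.43 -1.03  2.2   0.97  0.41 -0.83]
   [ 1.12  0.42 -1.01  2.2   0.95  0.4  -0.8 ]
0.119 1 28
   [ 1.12  0.41 -1.    2.2   0.94  0.4   2.34]
   [ 1.09  0.4  -0.95  2.21  0.9   0.37  2.39]
   [ 1.23  0.52 -1.24  2.2   1.13  0.55  2.15]
   [ 1.24  0.53 -1.25  2.2   1.14  0.56  2.14]
   [ 1.05  0.38 -0.88  2.21  0.82  0.34  2.47]
   [ 1.24  0.53 -1.26  2.2   1.14  0.57  2.13]
0.075 0 21
   [ 1.09  0.55 -1.04  2.22  1.29  0.46 -1.13]
   [ 1.06  0.53 -0.99  2.22  1.26  0.43 -1.11]
   [-0.14  0.45  0.74  2.22 -1.28  0.45  1.42]
   [-0.09  0.43  0.66  2.22 -1.24  0.4   1.39]
   [ 1.02  0.5  -0.91  2.22  1.22  0.37 -1.06]
   [ 0.99  0.49 -0.87  2.22  1.19  0.35 -1.04]
0.075 1 31
   [ 1.15  0.62 -1.19  2.22  1.35  0.59  1.95]
   [ 1.15  0.63 -1.2   2.22  1.35  0.59  1.95]
   [ 1.03  0.51 -0.93  2.22  1.23  0.39  2.07]
   [-0.19  0.47  0.82  2.22 -1.3   0.49 -1.69]
   [ 1.16  0.64 -1.23  2.22  1.36  0.62  1.93]
   [-0.23  0.49  0.88  2.22 -1.32  0.53 -1.67]
0.029 0 18
   [ 1.05  0.68 -1.05  2.22  1.52  0.55 -1.34]
   [ 1.04  0.67 -1.04  2.22  1.52  0.54 -1.34]
   [ 0.89  0.56 -0.75  2.22  1.48  0.32 -1.3 ]
   [ 0.84  0.54 -0.67  2.22  1.45  0.27 -1.28]
   [ 0.81  0.53 -0.63  2.22  1.44  0.24 -1.27]
   [ 0.15  0.48  0.32  2.22 -1.44  0.24  1.57]
0.029 1 22
   [ 1.03  0.66 -1.01  2.22  1.52  0.51  1.8 ]
   [ 1.02  0.65 -0.99  2.22  1.52  0.5   1.81]
   [ 1.13  0.81 -1.28  2.22  1.55  0.76  1.79]
   [ 0.85  0.55 -0.69  2.22  1.46  0.28  1.85]
   [ 0.85  0.55 -0.69  2.22  1.46  0.28  1.85]
   [ 0.81  0.53 -0.63  2.22  1.44  0.24  1.87]
```

```bash
cat > sim.py <<'E'
from kin import *
def jac(q):
    p0,r0=fk(q,PAR,SG); J=np.zeros((6,7)); e=1e-5
    for i in range(7):
        d=np.array(q,float); d[i]+=e; p,r=fk(d,PAR,SG); J[:3,i]=(p-p0)/e; J[3:,i]=(r*r0.inv()).as_rotvec()/e
    return J
def step(q,p,r,it=12,bias=None,kb=0.,lam=1e-3,rw=1.):
    q=np.array(q,float)
    for _ in range(it):
        P,rr=fk(q,PAR,SG); e=np.r_[p-P,(r*rr.inv()).as_rotvec()*rw]; J=jac(q); J[3:]*=rw
        Ji=J.T@np.linalg.inv(J@J.T+lam**2*np.eye(6)); d=Ji@e
        if bias is not None: d+=(np.eye(7)-Ji@J)@(kb*(bias-q))
        q=np.clip(q+d,LIM[:,0]+.005,LIM[:,1]-.005)
    return q
def run(q,rows,sub=2,**k):
    p,r=fk(q,PAR,SG)
    for a,b in rows:
        for j in range(sub):
            p=p+r.apply(np.array(a)*.25/sub); r=r*R.from_rotvec(np.array(b)*.1/sub); q=step(q,p,r,**k)
    return q
E
cat > cmp.py <<'E'
from sim import *
q=np.array(D[1][0])
A=[([-.06,-.03,-.01],[-.19,.12,.88])]+[([-.07,-.02,-.01],[-.2,.12,.88])]*2+[([-.07,-.01,0],[-.2,.12,.88]),([-.07,0,0],[-.2,.11,.88]),([-.07,0,0],[-.19,.11,.88]),([-.07,.01,0],[-.19,.12,.88]),([-.07,.01,0],[-.2,.11,.88])]
B=[([-.07,.02,0],[-.19,.12,.88]),([-.07,.03,0],[-.2,.11,.88]),([-.06,.03,0],[-.19,.12,.88]),([-.06,.04,0],[-.2,.11,.88]),([-.06,.04,0],[-.19,.12,.88]),([-.05,.05,0],[-.2,.11,.88]),([-.05,.05,0],[-.19,.12,.88])]
C=[([-.04,.06,0],[-.19,.12,.88])]*2+[([-.03,.06,0],[-.2,.12,.87]),([-.03,.06,0],[-.19,.11,.88])]
E_=[([-.02,.067,.003],[-.196,.116,.875]),([-.014,.069,.004],[-.196,.116,.874]),([-.008,.069,.006],[-.196,.116,.875]),([-.002,.07,.007],[-.195,.117,.874])]
F=[([0,0,.12],[0,0,.01]),([0,0,.1],[0,0,.01]),([0,0,0],[0,0,0])]
for nm,k in(('pinv',{}),('q0',dict(bias=np.array(D[0][0]),kb=.05)),('q0s',dict(bias=np.array(D[0][0]),kb=.3)),('mid',dict(bias=LIM.mean(1),kb=.02)),('zero',dict(bias=np.array([0,.5,0,1.5,0,1.1,0]),kb=.05))):
    q1=run(q,A+B,**k);q2=run(q1,C,**k);q3=run(q2,E_,**k);q4=run(q3,F,**k)
    print(nm)
    for a,d in((q1,2),(q2,3),(q3,4),(q4,5)): print('  ',np.round(a,3),np.round(a-D[d][0],2))
E
python3 cmp.py
```

```text
pinv
   [ 0.184  0.255 -0.06   2.132 -0.188  0.461  0.806] [ 0.01 -0.01 -0.01  0.01 -0.03  0.    0.04]
   [ 2.750e-01  2.480e-01 -1.000e-03  2.196e+00 -3.160e-01  3.450e-01
  7.120e-01] [ 0.02 -0.01 -0.02  0.01 -0.04  0.    0.05]
   [ 0.359  0.263  0.046  2.228 -0.452  0.249  0.612] [ 0.04 -0.01 -0.03  0.02 -0.05  0.    0.07]
   [ 0.405  0.377 -0.033  2.244 -0.676  0.175  0.825] [ 0.12  0.01 -0.15  0.02  0.09 -0.   -0.08]
q0
   [ 0.181  0.255 -0.056  2.132 -0.19   0.461  0.809] [ 0.01 -0.01 -0.    0.01 -0.03  0.    0.04]
   [ 0.323  0.248 -0.061  2.196 -0.267  0.34   0.662] [ 0.07 -0.01 -0.08  0.01  0.01 -0.    0.  ]
   [ 0.481  0.264 -0.107  2.228 -0.269  0.232  0.427] [ 0.16 -0.01 -0.18  0.02  0.13 -0.01 -0.12]
   [ 0.535  0.381 -0.203  2.246 -0.056  0.175  0.209] [ 0.25  0.01 -0.32  0.02  0.71 -0.   -0.7 ]
q0s
   [ 0.188  0.255 -0.064  2.132 -0.185  0.46   0.803] [ 0.02 -0.01 -0.01  0.01 -0.02  0.    0.03]
   [ 0.337  0.248 -0.079  2.196 -0.252  0.338  0.646] [ 0.09 -0.01 -0.09  0.01  0.02 -0.   -0.01]
   [ 0.503  0.265 -0.134  2.228 -0.234  0.23   0.391] [ 0.18 -0.01 -0.21  0.02 
[... 209 characters left out ...]
06 -0.67]
   [ 0.886  0.323 -0.799  2.196  0.475  0.37  -0.098] [ 0.64  0.07 -0.81  0.01  0.75  0.03 -0.76]
   [ 0.885  0.309 -0.629  2.227  0.488  0.254 -0.336] [ 0.56  0.03 -0.7   0.02  0.89  0.01 -0.88]
   [ 0.707  0.405 -0.434  2.243  0.799  0.175 -0.641] [ 0.42  0.04 -0.55  0.02  1.56 -0.   -1.55]
zero
   [ 0.336  0.261 -0.252  2.132 -0.059  0.453  0.673] [ 0.17 -0.   -0.2   0.01  0.1  -0.01 -0.1 ]
   [ 0.444  0.252 -0.213  2.197 -0.135  0.33   0.526] [ 0.19 -0.   -0.23  0.01  0.14 -0.01 -0.13]
   [ 0.538  0.266 -0.178  2.229 -0.174  0.227  0.331] [ 0.22 -0.01 -0.25  0.02  0.22 -0.02 -0.21]
   [ 0.532  0.381 -0.199  2.246 -0.072  0.175  0.226] [ 0.25  0.01 -0.32  0.02  0.69 -0.   -0.68]
```

Kinematics fit well (about 1 mm), and the arm follows a pseudo-inverse. The grasp pose is feasible on this branch with j6 about 0.24, so I'll try small steps.

Emit:
{"fn": "move_arm", "kwargs": {
  "steps": [
    {"delta_pos": [0.003,0.015,0.01],"dr": [-0.05,0.06,0.03]},
    {"delta_pos": [0.003,0.01,0.01],"dr": [-0.02,0.01,0.01]},
    {"delta_pos": [0,0,0.02],"dr": [0,0,0]},
    {"delta_pos": [0,0,0.02],"dr": [0,0,0]}
  ]
}}

```text
t: 11.92
eef_pos: [0.5244, -0.2072, 0.1205]
tcp_rot: [-3.141, -0.439, -0.213]
force: [-0.4, -0.7, -1.3]
gripper_width: 0.0514
```

Run:
```python
from tr import *
s=telemetry.read_state();print(np.round(s['joint_pos'],3),np.round(s['eef_pos'],4),np.round(s['tcp_rot'],3))
print(Ro.inv().apply(np.array(s['eef_pos'])-To))
plan(at(.029),Rg,dec=3,mm=10)
```

```text
[ 0.233  0.405  0.199  2.226 -1.09   0.178  1.235] [ 0.5244 -0.2072  0.1205] [-3.141 -0.439 -0.213]
[ 0.00093493 -0.00308705  0.06107603]
{"delta_pos":[-0.001, -0.003, 0.032],"dr":[-0.002, -0.008, -0.0]},
{"delta_pos":[-0.001, -0.003, 0.032],"dr":[-0.002, -0.008, -0.0]},
{"delta_pos":[-0.001, -0.003, 0.032],"dr":[-0.001, -0.007, -0.0]},
{"delta_pos":[-0.001, -0.003, 0.032],"dr":[-0.002, -0.008, -0.0]},
end [ 0.5375 -0.207   0.0911] [-3.142 -0.436 -0.213]
```

It works: the redundancy is used and pose is now exact. Continuing slowly.

Emit:
{"fn": "move_arm", "kwargs": {
  "steps": [
    {"delta_pos": [-0.002,-0.005,0.02],"dr": [0,-0.01,0]},
    {"delta_pos": [-0.002,-0.005,0.02],"dr": [0,-0.01,0]},
    {"delta_pos": [0,0,0.02],"dr": [0,0,0]},
    {"delta_pos": [0,0,0.02],"dr": [0,0,0]}
  ]
}}

```text
t: 12.42
eef_pos: [0.5324, -0.2062, 0.1019]
tcp_rot: [-3.14, -0.437, -0.213]
force: [-0.3, 0.9, -0.1]
gripper_width: 0.0511
```

Run:
```python
from tr import *
s=telemetry.read_state();print(np.round(s['joint_pos'],3),np.round(s['eef_pos'],4),np.round(s['tcp_rot'],3),np.round(s['force'],1))
print(Ro.inv().apply(np.array(s['eef_pos'])-To))
plan(at(.029),Rg,dec=3,mm=10)
```

```text
[ 0.206  0.451  0.228  2.228 -1.358  0.179  1.495] [ 0.5324 -0.2062  0.1019] [-3.14  -0.437 -0.213] [-0.3  0.9 -0.1]
[-9.13417935e-05 -3.78495888e-04  4.09727440e-02]
{"delta_pos":[0.0, -0.001, 0.024],"dr":[-0.006, -0.004, 0.0]},
{"delta_pos":[0.0, -0.0, 0.024],"dr":[-0.005, -0.004, 0.0]},
end [ 0.5374 -0.207   0.091 ] [-3.142 -0.436 -0.213]
```

Emit:
{"fn": "move_arm", "kwargs": {
  "steps": [
    {"delta_pos": [0,0,0.017],"dr": [0,0,0]},
    {"delta_pos": [0,0,0.017],"dr": [0,0,0]},
    {"delta_pos": [0,0,0],"dr": [0,0,0]}
  ]
}}

```text
t: 12.8
eef_pos: [0.5358, -0.207, 0.0939]
tcp_rot: [-3.14, -0.437, -0.213]
force: [-0.7, 0.8, 0.4]
gripper_width: 0.0513
```

Run:
```python
from tr import *
s=telemetry.read_state();print(np.round(s['joint_pos'],3),np.round(s['eef_pos'],4),np.round(s['tcp_rot'],3),np.round(s['force'],1))
print(Ro.inv().apply(np.array(s['eef_pos'])-To))
from rig import grab_frame
import cv2
im=[grab_frame(n)['frame'] for n in('side','top')]
im=np.hstack([im[0][130:280,230:430],im[1][150:300,280:480]]); cv2.imwrite('pics/c6.png',cv2.resize(im,None,fx=2,fy=2))
```

```text
[ 0.206  0.47   0.229  2.227 -1.461  0.179  1.595] [ 0.5358 -0.207   0.0939] [-3.14  -0.437 -0.213] [-0.7  0.8  0.4]
[-0.0002919  -0.00043422  0.03229014]
```

View pics/c6.png

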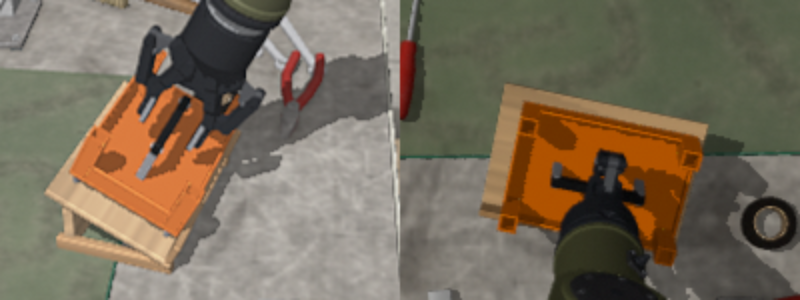

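The jaws straddle the handle bar in both views. Closing.

Emit:
{"fn": "move_arm", "kwargs": {
  "steps": [
    {"delta_pos": [0,0,0],"dr": [0,0,0]},
    {"delta_pos": [0,0,0],"dr": [0,0,0]},
    {"delta_pos": [0,0,0],"dr": [0,0,0]},
    {"delta_pos": [0,0,0],"dr": [0,0,0]},
    {"delta_pos": [0,0,0],"dr": [0,0,0]}
  ],
  "hand": 0
}}

```text
t: 13.52
eef_pos: [0.5355, -0.2072, 0.0936]
tcp_rot: [-3.141, -0.436, -0.214]
force: [-3.3, 0.8, 5.8]
gripper_width: 0.0089
```

Emit:
{"fn": "move_arm", "kwargs": {
  "steps": [
    {"delta_pos": [0,0,-0.02],"dr": [0,0,0]},
    {"delta_pos": [0,0,-0.03],"dr": [0,0,0]},
    {"delta_pos": [0,0,-0.04],"dr": [0,0,0]},
    {"delta_pos": [0,0,-0.06],"dr": [0,0,0]},
    {"delta_pos": [0,0,-0.06],"dr": [0,0,0]}
  ]
}}

```text
t: 14.15
eef_pos: [0.513, -0.2021, 0.1404]
tcp_rot: [-3.14, -0.434, -0.214]
force: [0.4, -0.2, -3.2]
gripper_width: 0.0089
```

Run:
```python
from tr import *
s=telemetry.read_state();print(np.round(s['joint_pos'],3),np.round(s['eef_pos'],4),np.round(s['tcp_rot'],3),np.round(s['force'],1))
print(Ro.inv().apply(np.array(s['eef_pos'])-To))
from rig import grab_frame
import cv2
im=[grab_frame(n)['frame'] for n in('side','top')]
im=np.hstack([im[0][110:290,230:430],im[1][150:330,280:480]]); cv2.imwrite('pics/c7.png',cv2.resize(im,None,fx=2,fy=2))
```

```text
[ 0.018  0.384  0.488  2.228 -1.117  0.302  1.262] [ 0.513  -0.2021  0.1404] [-3.14  -0.434 -0.214] [ 0.4 -0.2 -3.2]
[-0.00180779 -0.00045532  0.08423667]
```

View pics/c7.png

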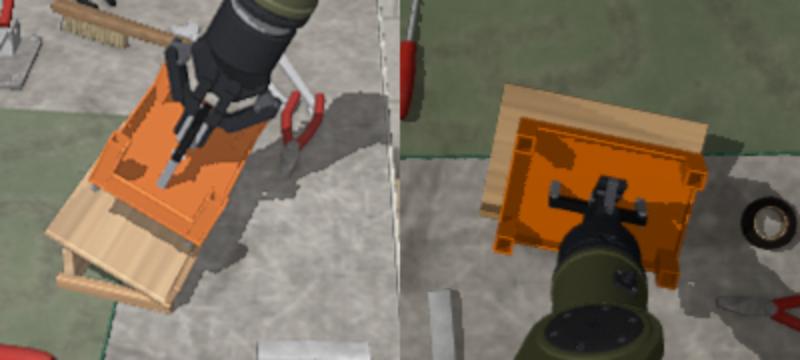

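Tray is off the stand and held square, with the stand clear underneath. Planning the carry.

```bash
cat > carry.py <<'E'
from sim import *
from plan import plan,Rd
from rig import telemetry
import io,contextlib,json
s=telemetry.read_state(); q=np.array(s['joint_pos'])
def leg(q,tp,tR,start,**k):
    b=io.StringIO()
    with contextlib.redirect_stdout(b): e=plan(tp,tR,start=start,dec=3,**k)
    rows=[json.loads(l.rstrip(',')) for l in b.getvalue().splitlines()[:-1]]
    for i,r in enumerate(rows):
        q=run(q,[(r['delta_pos'],r['dr'])]); print(json.dumps(r),np.round(q,2))
    print('end',np.round(e[0],4)); return q,e
E
python3 - <<'E'
from carry import *
st=(np.array(s['eef_pos']),R.from_euler('xyz',s['tcp_rot']))
Rl=Rd(-.213)
q,st=leg(q,[.50,-.19,.22],R.from_euler('z',-.213)*R.from_euler('y',-.2)*R.from_euler('x',np.pi),st,mm=40)
q,st=leg(q,[.5515,.203,.20],Rd(.2814),st,mm=40)
E
```

```text
{"delta_pos": [0.025, -0.012, -0.104], "dr": [-0.002, -0.787, -0.001]} [-0.16  0.38  0.72  2.14 -0.8   0.48  0.94]
{"delta_pos": [0.017, -0.012, -0.106], "dr": [-0.002, -0.786, -0.001]} [-0.27  0.39  0.85  2.04 -0.62  0.65  0.76]
{"delta_pos": [0.009, -0.013, -0.106], "dr": [-0.002, -0.787, -0.001]} [-0.32  0.39  0.92  1.94 -0.51  0.82  0.64]
end [ 0.5    -0.19    0.2199]
{"delta_pos": [-0.014, -0.158, 0.005], "dr": [0.049, -0.196, -0.493]} [-0.4   0.39  0.92  1.95 -0.48  0.83  0.6 ]
{"delta_pos": [-0.007, -0.158, 0.006], "dr": [0.049, -0.196, -0.493]} [-0.48  0.4   0.92  1.94 -0.46  0.84  0.55]
{"delta_pos": [0.001, -0.159, 0.007], "dr": [0.05, -0.196, -0.493]} [-0.55  0.4   0.91  1.94 -0.44  0.85  0.51]
{"delta_pos": [0.009, -0.158, 0.008], "dr": [0.049, -0.196, -0.493]} [-0.62  0.42  0.9   1.92 -0.43  0.87  0.47]
{"delta_pos": [0.017, -0.158, 0.008], "dr": [0.05, -0.196, -0.493]} [-0.68  0.43  0.89  1.9  -0.42  0.9   0.43]
{"delta_pos": [0.025, -0.156, 0.009], "dr": [0.049, -0.196, -0.493]} [-0.73  0.46  0.87  1.87 -0.42  0.93  0.4 ]
{"delta_pos": [0.033, -0.155, 0.009], "dr": [0.05, -0.196, -0.493]} [-0.77  0.48  0.85  1.83 -0.42  0.96  0.37]
{"delta_pos": [0.041, -0.153, 0.009], "dr": [0.049, -0.196, -0.492]} [-0.81  0.51  0.82  1.78 -0.42  1.    0.35]
{"delta_pos": [0.049, -0.151, 0.008], "dr": [0.05, -0.195, -0.493]} [-0.84  0.54  0.8   1.73 -0.42  1.04  0.33]
{"delta_pos": [0.057, -0.148, 0.008], "dr": [0.049, -0.196, -0.492]} [-0.87  0.57  0.77  1.66 -0.43  1.09  0.31]
end [0.5515 0.2029 0.2001]
```

Emit:
{"fn": "move_arm", "kwargs": {
  "steps": [
    {"delta_pos": [0.025,-0.012,-0.104],"dr": [0,-0.6,0]},
    {"delta_pos": [0.017,-0.012,-0.106],"dr": [0,-0.7,0]},
    {"delta_pos": [0.009,-0.013,-0.106],"dr": [0,-0.7,0]},
    {"delta_pos": [0,0,0],"dr": [0,0,0]}
  ]
}}

```text
t: 14.75
eef_pos: [0.502, -0.1895, 0.2189]
tcp_rot: [-3.141, -0.242, -0.21]
force: [0.5, -0.8, -4.9]
gripper_width: 0.009
```

Run:
```python
from carry import *
print(np.round(q,3),s['eef_pos'],s['tcp_rot'],s['gripper_width'])
st=(np.array(s['eef_pos']),R.from_euler('xyz',s['tcp_rot']))
q,st=leg(q,[.5515,.203,.20],Rd(.2814),st,mm=40)
```

```text
[-0.329  0.38   0.928  1.977 -0.56   0.767  0.695] [ 0.50198692 -0.18952346  0.21893776] [-3.14076033 -0.24226774 -0.20978243] 0.009035660715875866
{"delta_pos": [-0.015, -0.158, 0.004], "dr": [0.059, -0.238, -0.489]} [-0.42  0.38  0.93  1.98 -0.53  0.78  0.64]
{"delta_pos": [-0.007, -0.158, 0.006], "dr": [0.059, -0.238, -0.489]} [-0.5   0.39  0.93  1.98 -0.5   0.79  0.59]
{"delta_pos": [0.001, -0.158, 0.006], "dr": [0.059, -0.237, -0.489]} [-0.57  0.4   0.93  1.96 -0.48  0.81  0.54]
{"delta_pos": [0.009, -0.158, 0.007], "dr": [0.059, -0.238, -0.488]} [-0.64  0.41  0.92  1.94 -0.46  0.84  0.5 ]
{"delta_pos": [0.017, -0.157, 0.008], "dr": [0.058, -0.238, -0.489]} [-0.69  0.43  0.91  1.92 -0.45  0.87  0.46]
{"delta_pos": [0.025, -0.156, 0.008], "dr": [0.059, -0.237, -0.488]} [-0.75  0.45  0.89  1.88 -0.44  0.91  0.42]
{"delta_pos": [0.032, -0.155, 0.009], "dr": [0.058, -0.237, -0.489]} [-0.79  0.48  0.87  1.84 -0.44  0.95  0.4 ]
{"delta_pos": [0.04, -0.153, 0.009], "dr": [0.059, -0.238, -0.488]} [-0.82  0.51  0.85  1.79 -0.44  0.99  0.37]
{"delta_pos": [0.048, -0.151, 0.008], "dr": [0.058, -0.237, -0.489]} [-0.85  0.54  0.82  1.73 -0.44  1.04  0.35]
{"delta_pos": [0.055, -0.149, 0.009], "dr": [0.059, -0.238, -0.488]} [-0.88  0.58  0.8   1.67 -0.44  1.09  0.33]
end [0.5514 0.203  0.1999]
```

Emit:
{"fn": "move_arm", "kwargs": {
  "steps": [
    {"delta_pos": [-0.015,-0.158,0.004],"dr": [0.06,-0.24,-0.49]},
    {"delta_pos": [-0.007,-0.158,0.006],"dr": [0.06,-0.24,-0.49]},
    {"delta_pos": [0,-0.158,0.006],"dr": [0.06,-0.24,-0.49]},
    {"delta_pos": [0.009,-0.158,0.007],"dr": [0.06,-0.24,-0.49]},
    {"delta_pos": [0.017,-0.157,0.008],"dr": [0.06,-0.24,-0.49]},
    {"delta_pos": [0.025,-0.156,0.008],"dr": [0.06,-0.24,-0.49]},
    {"delta_pos": [0.032,-0.155,0.009],"dr": [0.06,-0.24,-0.49]}
  ]
}}

```text
t: 15.62
eef_pos: [0.5345, 0.0866, 0.2032]
tcp_rot: [3.135, -0.067, 0.135]
force: [0.9, -0.1, -4.5]
gripper_width: 0.0089
```

Emit:
{"fn": "move_arm", "kwargs": {
  "steps": [
    {"delta_pos": [0.04,-0.15,0.009],"dr": [0.06,-0.24,-0.49]},
    {"delta_pos": [0.048,-0.15,0.008],"dr": [0.06,-0.24,-0.49]},
    {"delta_pos": [0.055,-0.15,0.009],"dr": [0.06,-0.24,-0.49]},
    {"delta_pos": [0,0,0],"dr": [0,0,0]},
    {"delta_pos": [0,0,0],"dr": [0,0,0]}
  ]
}}

```text
t: 16.25
eef_pos: [0.5496, 0.2014, 0.1979]
tcp_rot: [-3.137, 0.005, 0.279]
force: [0.2, -1.0, -3.6]
gripper_width: 0.0087
```

Run:
```python
from carry import *
from h import *
from rig import grab_frame
print(np.round(q,3),np.round(s['eef_pos'],4),np.round(s['tcp_rot'],4),s['gripper_width'])
ims=[]
for n in('side','top'):
    f=grab_frame(n); pickle.dump(f,open(n+'8.pkl','wb')); ims.append(f['frame'])
cv2.imwrite('pics/c8.png',cv2.resize(np.hstack([ims[0][200:460,180:400],ims[1][120:380,60:340]]),None,fx=1.6,fy=1.6))
```

```text
[-0.866  0.585  0.796  1.663 -0.464  1.099  0.346] [0.5496 0.2014 0.1979] [-3.1365  0.0054  0.2795] 0.008661809661013762
```

View pics/c8.png

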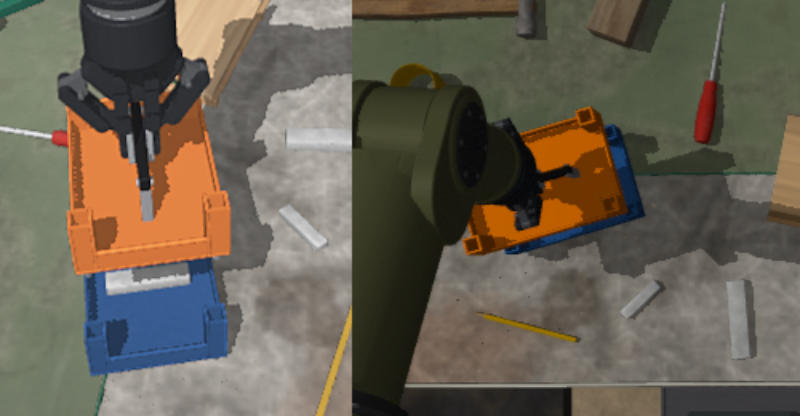

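The tray is level and above the blue one. Next I'll fit the held tray's pose, ignoring pixels hidden by the robot.

```bash
cat > held.py <<'E'
from h import *
def omask(f):
    hsv=cv2.cvtColor(f['frame'],cv2.COLOR_BGR2HSV); return cv2.inRange(hsv,(5,150,40),(17,255,255))//255
def heldfit(views,p0,Rm0,free_rot=False,step=(.005,.005,.005,.03)):
    """views: (f,roi,ignoremask)"""
    dat=[(f,roi,soft(omask(f),roi),1.-soft(ig,roi)) for f,roi,ig in views]
    def pose(p): return np.array(p[:3]),(R.from_euler('z',p[3])*(R.from_euler('xy',p[4:6]) if len(p)>4 else R.identity())).as_matrix()
    def cost(p):
        T,Rm=pose(p); return sum((w*(render(TRAY,T,Rm,f,roi)-m)**2).sum()/1000 for f,roi,m,w in dat)
    p=np.array(p0,float)
    for i in range(3):
        sx=np.vstack([p]+[p+np.eye(len(p))[k]*step[k]/2**i for k in range(len(p))])
        r=minimize(cost,p,method='Nelder-Mead',options=dict(initial_simplex=sx,xatol=1e-5,fatol=1e-6,maxiter=500)); p=r.x
    return p,r.fun
def poly(pts):
    m=np.zeros((480,640),np.uint8); cv2.fillPoly(m,[np.array(pts,np.int32)],1); return m
def overlay(f,p,roi,fn,ig=None,sc=4):
    im=f['frame'].copy(); Rm=(R.from_euler('z',p[3])*(R.from_euler('xy',p[4:6]) if len(p)>4 else R.identity())).as_matrix()
    full=render(TRAY,p[:3],Rm,f,(0,0,640,480)); 
    x0,y0,x1,y1=roi; im=cv2.resize(im[y0:y1,x0:x1],None,fx=sc,fy=sc,interpolation=0)
    g=cv2.resize((full[y0:y1,x0:x1]*255).astype(np.uint8),None,fx=sc,fy=sc)
    c,_=cv2.findContours((g>127).astype(np.uint8),0,1); cv2.drawContours(im,c,-1,(255,255,0),1)
    if ig is not None:
        gi=cv2.resize(ig[y0:y1,x0:x1],None,fx=sc,fy=sc,interpolation=0); c,_=cv2.findContours(gi,0,1); cv2.drawContours(im,c,-1,(0,0,255),1)
    cv2.imwrite(fn,im)
E
cat > f8.py <<'E'
from held import *
fs=pickle.load(open('side8.pkl','rb')); ft=pickle.load(open('top8.pkl','rb'))
S_=lambda x,y:(180+x/1.6,200+y/1.6); T_=lambda x,y:(60+(x-352)/1.6,120+y/1.6)
igs=poly([S_(*p) for p in((40,0),(300,0),(300,112),(215,112),(165,165),(160,225),(135,225),(130,165),(110,165),(40,105))])
igt=poly([T_(*p) for p in((352,40),(545,40),(545,150),(585,160),(585,182),(545,190),(545,228),(518,232),(475,225),(455,235),(445,260),(352,260))])
rs=(200,230,345,390); rt=(110,175,250,290)
V=[(fs,rs,igs),(ft,rt,igt)]
p0=[.5496,.2014,.1656,.2795]
for v in(V,V[:1],V[1:]):
    p,c=heldfit(v,p0,None); print(np.round(p,4),round(c,4))
    if len(v)==2: P=p
p,c=heldfit(V,list(P)+[0,0],None,step=(.003,.003,.003,.02,.02,.02)); print('6dof',np.round(p,4),round(c,4))
overlay(fs,P,rs,'pics/o8s.png',igs); overlay(ft,P,rt,'pics/o8t.png',igt)
a=cv2.imread('pics/o8s.png');b=cv2.imread('pics/o8t.png');print(a.shape,b.shape)
b=cv2.copyMakeBorder(b,0,max(0,a.shape[0]-b.shape[0]),0,0,0); cv2.imwrite('pics/o8.png',cv2.resize(np.hstack([a,b]),None,fx=.7,fy=.7))
E
python3 f8.py
```

```text
[0.5501 0.2019 0.1661 0.2799] 0.0685
[0.5504 0.2006 0.1644 0.2812] 0.0265
[0.5505 0.2032 0.1604 0.2778] 0.0243
6dof [ 5.501e-01  2.019e-01  1.661e-01  2.800e-01  6.000e-04 -3.000e-04] 0.0682
(640, 580, 3) (460, 560, 3)
```

View pics/o8.png

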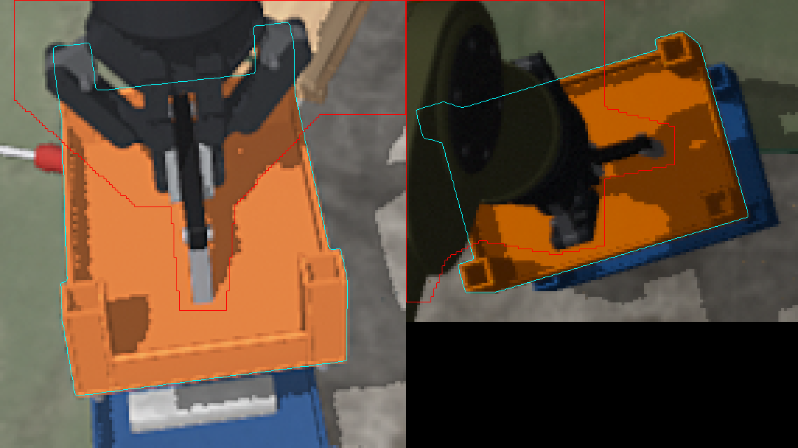

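Run:
```python
from plan import *
plan([.551,.2025,.13],Rd(.281),dec=3,mm=30)
```

```text
{"delta_pos":[0.003, -0.002, 0.092],"dr":[-0.015, 0.015, -0.011]},
{"delta_pos":[0.002, -0.002, 0.092],"dr":[-0.015, 0.015, -0.012]},
{"delta_pos":[0.002, -0.002, 0.092],"dr":[-0.016, 0.015, -0.011]},
end [0.5509 0.2026 0.13  ] [3.142 0.    0.281]
```

Emit:
{"fn": "move_arm", "kwargs": {
  "steps": [
    {"delta_pos": [0.003,-0.002,0.09],"dr": [-0.015,0.015,-0.01]},
    {"delta_pos": [0.003,-0.002,0.09],"dr": [-0.015,0.015,-0.01]},
    {"delta_pos": [0.002,-0.002,0.07],"dr": [-0.015,0.015,-0.01]},
    {"delta_pos": [0,0,0.02],"dr": [0,0,0]},
    {"delta_pos": [0,0,0],"dr": [0,0,0]},
    {"delta_pos": [0,0,0],"dr": [0,0,0]}
  ]
}}

```text
t: 17.1
eef_pos: [0.552, 0.2039, 0.1331]
tcp_rot: [3.141, -0.002, 0.282]
force: [0.4, -0.2, -4.1]
gripper_width: 0.0089
```

Run:
```python
from plan import *
from rig import grab_frame
import pickle,cv2
s=telemetry.read_state();print(np.round(s['eef_pos'],4),np.round(s['tcp_rot'],4),np.round(s['force'],1))
plan([.551,.2025,.119],Rd(.281),dec=3,mm=30)
ims=[]
for n in('side','top'):
    f=grab_frame(n); pickle.dump(f,open(n+'9.pkl','wb')); ims.append(f['frame'])
cv2.imwrite('pics/c9.png',cv2.resize(np.hstack([ims[0][200:460,180:400],ims[1][120:380,60:340]]),None,fx=1.6,fy=1.6))
```

```text
[0.552  0.2039 0.1331] [ 3.141e+00 -1.700e-03  2.825e-01] [ 0.4 -0.2 -4.1]
{"delta_pos":[-0.005, 0.004, 0.056],"dr":[0.006, -0.017, 0.015]},
end [0.5511 0.2026 0.1191] [-3.142 -0.     0.281]
```

View pics/c9.png

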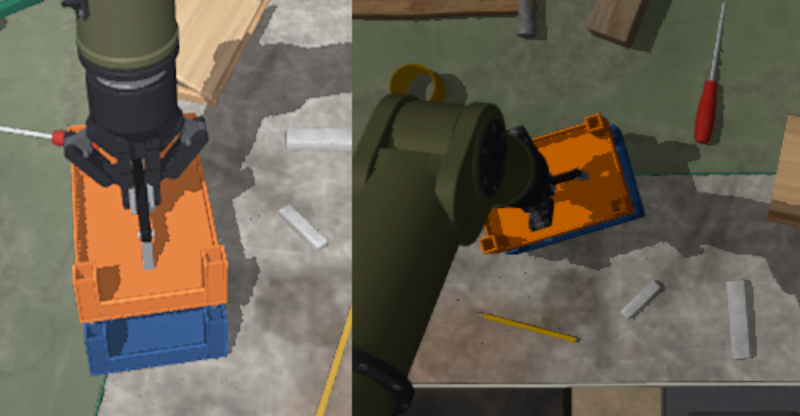

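Run:
```python
from held import *
fs=pickle.load(open('side9.pkl','rb')); ft=pickle.load(open('top9.pkl','rb'))
S_=lambda x,y:(180+x/1.6,200+y/1.6); T_=lambda x,y:(60+(x-352)/1.6,120+y/1.6)
igs=poly([S_(*p) for p in((40,0),(300,0),(300,170),(215,170),(165,200),(163,275),(133,275),(130,220),(115,205),(40,165))])
# ignore below-left occlusion none
igt=poly([T_(*p) for p in((352,40),(560,40),(560,155),(592,165),(592,188),(560,195),(556,235),(525,238),(488,225),(475,240),(460,260),(352,260))])
rs=(205,250,345,420); rt=(120,175,250,290)
V=[(fs,rs,igs),(ft,rt,igt)]
for v in(V,V[:1],V[1:]):
    p,c=heldfit(v,[.552,.2039,.1013,.2825],None); print(np.round(p,4),round(c,4))
    if len(v)==2: P=p
    Rb=R.from_euler('z',.2814); print('in blue frame mm',np.round(Rb.inv().apply(p[:3]-[.5515,.203,.014])*1000,1),'dyaw',round(p[3]-.2814,4))
overlay(fs,P,rs,'pics/o9s.png',igs); overlay(ft,P,rt,'pics/o9t.png',igt)
a=cv2.imread('pics/o9s.png');b=cv2.imread('pics/o9t.png')
b=cv2.copyMakeBorder(b,0,max(0,a.shape[0]-b.shape[0]),0,0,0); cv2.imwrite('pics/o9.png',cv2.resize(np.hstack([a,b]),None,fx=.7,fy=.7))
```

```text
[0.5523 0.2049 0.1014 0.2838] 0.0695
in blue frame mm [ 1.3  1.6 87.4] dyaw 0.0024
[0.5528 0.2027 0.0984 0.2841] 0.0253
in blue frame mm [ 1.1 -0.6 84.4] dyaw 0.0027
[0.5529 0.2065 0.0948 0.2838] 0.0245
in blue frame mm [ 2.3  3.  80.8] dyaw 0.0024
```

View pics/o9.png

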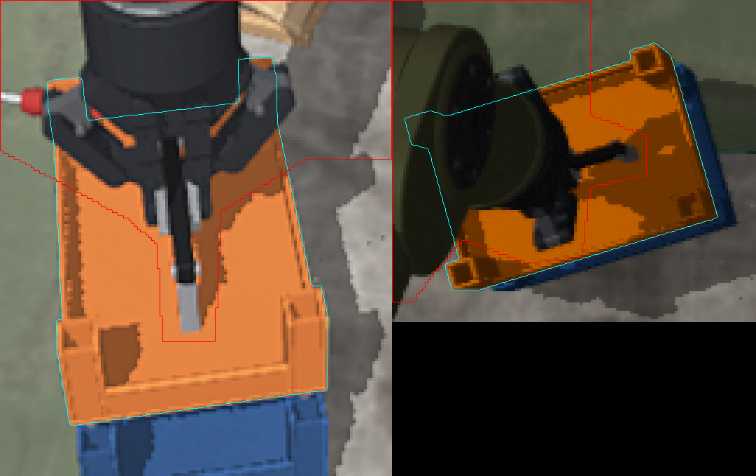

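Held tray is about 1.3/1.6 mm off in the blue tray's x/y, in line with the pose reading. Correcting and lowering slowly.

Emit:
{"fn": "move_arm", "kwargs": {
  "steps": [
    {"delta_pos": [-0.005,0.005,0.03],"dr": [0.006,-0.015,0.01]},
    {"delta_pos": [0,0,0.015],"dr": [0,0,0]},
    {"delta_pos": [0,0,0],"dr": [0,0,0]}
  ]
}}

```text
t: 17.58
eef_pos: [0.5502, 0.2023, 0.1205]
tcp_rot: [3.141, 0.002, 0.282]
force: [-0.0, -0.4, -3.9]
gripper_width: 0.0087
```

Run:
```python
from plan import *
P=[];
s=telemetry.read_state();print(np.round(s['eef_pos'],4),np.round(s['tcp_rot'],4),np.round(s['force'],1))
plan([.551,.2025,.113],Rd(.281),dec=3,mm=30)
```

```text
[0.5502 0.2023 0.1205] [3.1415e+00 2.1000e-03 2.8160e-01] [-0.  -0.4 -3.9]
{"delta_pos":[0.003, 0.0, 0.03],"dr":[0.001, 0.021, 0.006]},
end [0.5509 0.2026 0.113 ] [3.142 0.    0.281]
```

Emit:
{"fn": "move_arm", "kwargs": {
  "steps": [
    {"delta_pos": [0.002,0,0.01],"dr": [0,0.01,0.004]},
    {"delta_pos": [0,0,0.01],"dr": [0,0,0]},
    {"delta_pos": [0,0,0.01],"dr": [0,0,0]},
    {"delta_pos": [0,0,0],"dr": [0,0,0]}
  ]
}}

```text
t: 18.08
eef_pos: [0.5508, 0.2025, 0.1133]
tcp_rot: [3.142, 0.001, 0.281]
force: [0.0, -0.3, -3.9]
gripper_width: 0.0088
```

No contact force yet and the pins should be entering the sockets. Continuing.

Emit:
{"fn": "move_arm", "kwargs": {
  "steps": [
    {"delta_pos": [0,0,0.01],"dr": [0,0,0]},
    {"delta_pos": [0,0,0.01],"dr": [0,0,0]},
    {"delta_pos": [0,0,0.01],"dr": [0,0,0]},
    {"delta_pos": [0,0,0],"dr": [0,0,0]}
  ]
}}

```text
t: 18.58
eef_pos: [0.5508, 0.2025, 0.1058]
tcp_rot: [3.142, 0.001, 0.281]
force: [0.4, -1.0, -3.7]
gripper_width: 0.0091
```

Emit:
{"fn": "move_arm", "kwargs": {
  "steps": [
    {"delta_pos": [0,0,0.004],"dr": [0,0,0]},
    {"delta_pos": [0,0,0.004],"dr": [0,0,0]},
    {"delta_pos": [0,0,0],"dr": [0,0,0]}
  ]
}}

```text
t: 18.95
eef_pos: [0.5511, 0.2025, 0.1042]
tcp_rot: [-3.142, -0.0, 0.281]
force: [-0.9, -0.6, -1.6]
gripper_width: 0.0084
```

Run:
```python
from plan import *
from rig import grab_frame
import pickle,cv2
ims=[]
for n in('side','top'):
    f=grab_frame(n); ims.append(f['frame'])
cv2.imwrite('pics/c10.png',cv2.resize(np.hstack([ims[0][250:450,190:360],ims[1][160:360,120:300]]),None,fx=2.2,fy=2.2))
```

```text
(no output)
```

View pics/c10.png

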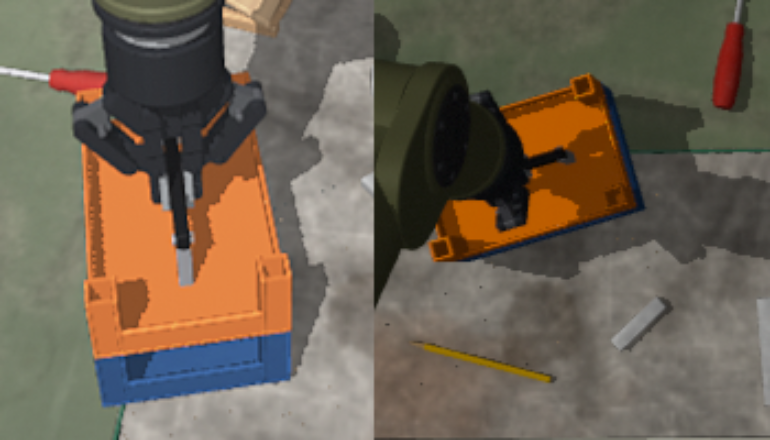

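Orange sits flush on the blue posts and the weight is coming off the wrist. A touch more, then release.

Emit:
{"fn": "move_arm", "kwargs": {
  "steps": [
    {"delta_pos": [0,0,0.003],"dr": [0,0,0]},
    {"delta_pos": [0,0,0],"dr": [0,0,0]}
  ]
}}

```text
t: 19.3
eef_pos: [0.5512, 0.2026, 0.1041]
tcp_rot: [-3.141, -0.001, 0.281]
force: [-2.8, 0.0, 4.7]
gripper_width: 0.0092
```

Emit:
{"fn": "move_arm", "kwargs": {
  "steps": [
    {"delta_pos": [0,0,0],"dr": [0,0,0]},
    {"delta_pos": [0,0,0],"dr": [0,0,0]},
    {"delta_pos": [0,0,0],"dr": [0,0,0]},
    {"delta_pos": [0,0,0],"dr": [0,0,0]}
  ],
  "hand": 0.5
}}

```text
t: 19.8
eef_pos: [0.551, 0.2025, 0.1032]
tcp_rot: [3.141, 0.0, 0.281]
force: [0.9, 1.1, 0.0]
gripper_width: 0.0426
```

Emit:
{"fn": "move_arm", "kwargs": {
  "steps": [
    {"delta_pos": [0,0,-0.05],"dr": [0,0,0]},
    {"delta_pos": [0,0,-0.15],"dr": [0,0,0]},
    {"delta_pos": [0,0,-0.2],"dr": [0,0,0]},
    {"delta_pos": [0,0,-0.2],"dr": [0,0,0]},
    {"delta_pos": [-0.1,0.15,-0.1],"dr": [0,0,0]},
    {"delta_pos": [-0.1,0.2,0],"dr": [0,0,0]},
    {"delta_pos": [-0.1,0.2,0],"dr": [0,0,0]},
    {"delta_pos": [-0.1,0.2,0],"dr": [0,0,0]}
  ]
}}

```text
t: 20.8
eef_pos: [0.5065, -0.0072, 0.2794]
tcp_rot: [3.141, -0.001, 0.281]
force: [0.6, 0.0, -0.6]
gripper_width: 0.0429
```

Run:
```python
from held import *
from rig import grab_frame
ims=[];V=[]
for n in('side','top'):
    f=grab_frame(n); pickle.dump(f,open(n+'11.pkl','wb')); ims.append(f['frame'])
cv2.imwrite('pics/c11.png',cv2.resize(np.hstack([ims[0][240:450,190:370],ims[1][160:370,120:320]]),None,fx=2.1,fy=2.1))
```

```text
(no output)
```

View pics/c11.png

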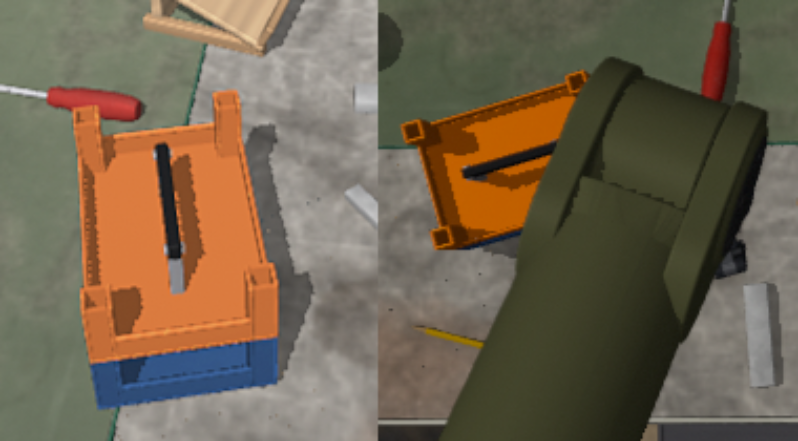

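Stacked and released. Moving the arm clear of the top view for a final measurement.

Emit:
{"fn": "move_arm", "kwargs": {
  "steps": [
    {"delta_pos": [-0.05,0.2,0],"dr": [0,0,0]},
    {"delta_pos": [-0.05,0.2,0],"dr": [0,0,0]},
    {"delta_pos": [0,0.2,0],"dr": [0,0,0]},
    {"delta_pos": [0,0.2,0],"dr": [0,0,0]},
    {"delta_pos": [0,0,0],"dr": [0,0,0]},
    {"delta_pos": [0,0,0],"dr": [0,0,0]}
  ]
}}

```text
t: 21.65
eef_pos: [0.5384, -0.2039, 0.2785]
tcp_rot: [-3.141, 0.0, 0.281]
force: [-0.1, -0.2, -0.4]
gripper_width: 0.0426
```

Run:
```python
from held import *
from rig import grab_frame,telemetry
ims=[];V=[];z=np.zeros((480,640),np.uint8);F=[]
for n in('side','top'):
    f=grab_frame(n); F.append(f); ims.append(f['frame'])
cv2.imwrite('pics/c12.png',cv2.resize(np.hstack([ims[0][240:450,190:370],ims[1][160:370,120:320]]),None,fx=2.1,fy=2.1))
cv2.imwrite('pics/t12.png',ims[1])
mo=[cmask(F[0],'orange',[215,275,120,150]),cmask(F[1],'orange',[125,190,130,100])]
for nm,rot in(('4',0),('6',1)):
    pose=lambda p:(np.array(p[:3]),(R.from_euler('z',p[3])*R.from_euler('xy',p[4:6] if rot else [0,0])).as_matrix())
    p0=np.array([.551,.2025,.072,.281]+[0,0]*rot)
    for v in([0,1],[0],[1]):
        p,c=fit(TRAY,[(F[k],mo[k]) for k in v],p0,pose,[.004,.004,.004,.02,.02,.02][:len(p0)]); 
        print(nm,v,np.round(p,4),round(c,4),'blue frame',np.round(R.from_euler('z',.2814).inv().apply(p[:3]-[.5515,.203,.014])*1000,1))
# joint stack: blue portion check - union silhouette with blue+orange at ideal stack
B=[b for b in TRAY]+[b+[0,0,.058] for b in TRAY]
mu=[]
for k,(bx) in enumerate(([210,275,130,160],[125,185,135,105])):
    hsv=cv2.cvtColor(F[k]['frame'],cv2.COLOR_BGR2HSV); m=cv2.inRange(hsv,(100,110,25),(122,255,255))//255|omask(F[k])|mo[k]
    l,t,w,h=bx; q=np.zeros_like(m); q[t:t+h,l:l+w]=m[t:t+h,l:l+w]; c,_=cv2.findContours(q,0,cv2.CHAIN_APPROX_NONE); o=np.zeros_like(q); cv2.drawContours(o,[max(c,key=cv2.contourArea)],-1,1,-1); mu.append(o)
pb=lambda p:(np.array([p[0],p[1],.014]),R.from_euler('z',p[2]).as_matrix())
print('union',fit(B,list(zip(F,mu)),np.array([.5515,.203,.2814]),pb,[.004,.004,.02]))
```

```text
4 [0, 1] [0.5515 0.2032 0.0719 0.2812] 0.0155 blue frame [ 0.   0.2 57.9]
4 [0] [0.5521 0.2009 0.069  0.281 ] 0.0061 blue frame [-0.  -2.2 55. ]
4 [1] [0.5518 0.2047 0.0668 0.2823] 0.0054 blue frame [ 0.8  1.6 52.8]
6 [0, 1] [ 0.5515  0.2034  0.0719  0.2808  0.0058 -0.0054] 0.0149 blue frame [ 0.1  0.4 57.9]
6 [0] [ 0.5523  0.2005  0.0685  0.2809 -0.0029 -0.0017] 0.006 blue frame [ 0.  -2.6 54.5]
6 [1] [ 0.5518  0.2049  0.0667  0.2829  0.006  -0.0029] 0.0053 blue frame [ 0.8  1.7 52.7]
union (array([0.55155774, 0.2030553 , 0.28142679]), np.float64(0.019684642110704767))
```

View pics/c12.png

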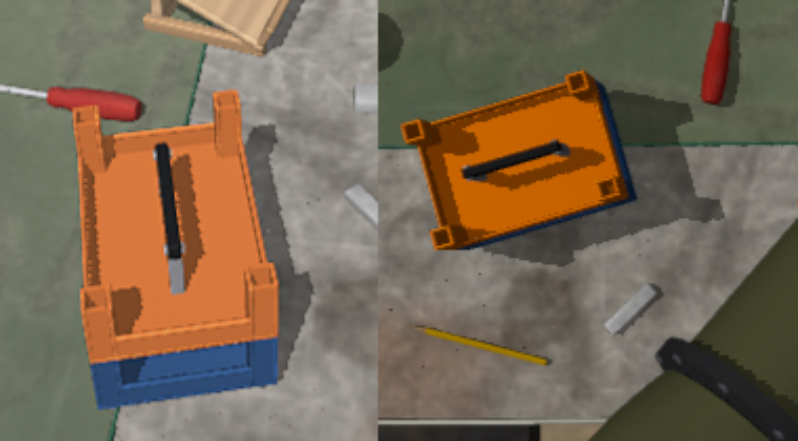

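View pics/t12.png

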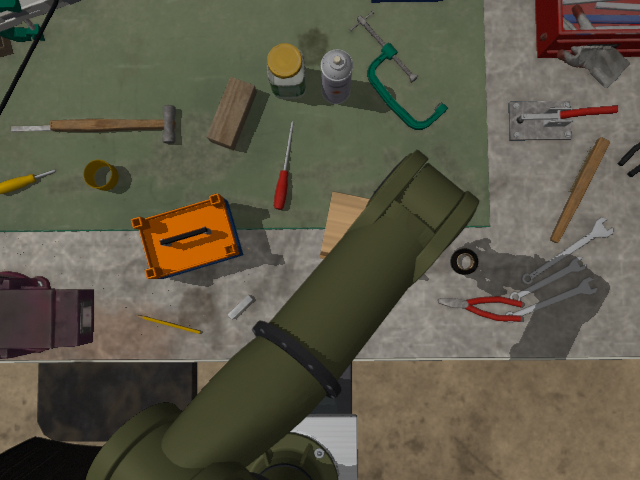

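Fully seated: within 0.2 mm sideways, 57.9 mm up and level. The tape roll (464,261) and screwdriver (286,168) have not moved. Handing in.

```bash
python3 -c "
from rig import manip
print(manip.hand_in())"
```

```text
the job is handed in; nothing more can be done
None
```

The job is done and handed in at about 22 s on the robot's clock. The middle-sized offcut lies flat in the blue tray, and the orange tray is stacked on it with all four pins home.

**Final checks**
- **Stack:** fitting both cameras together puts the orange tray's origin 57.9 mm above the blue tray's (target 58). It is about 0.2 mm off sideways, 0.000 rad off in yaw, and tilted no more than about 0.006 rad.
- **Blue tray:** the fit of the whole stack puts it within about 0.1 mm of where it started.
- **Offcut:** I saw it flat in the blue tray just after release. It cannot be seen under the orange tray now.
- **Bystanders:** the tape roll and the screwdriver are at their starting pixels in the last top picture.
- **Arm:** clear of everything at hand-in.

**What disagreed or went wrong**
- **Single-camera fits:** the height from one camera alone was 53–55 mm, with up to 2.6 mm sideways. One view fixes height poorly, so I relied on the two-camera fit. The wrist force going from carrying the tray's weight to a slight upward push also fits a seated tray.
- **Joint 6:** it reached its lower limit (0.176 rad against 0.17) on the tilted approach to the handle, so one move stopped short. Smaller steps got there without going past the limit.

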